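# Load the slide-drying cabinet

### The arm

A 6-joint arm with a two-finger parallel gripper is mounted at the origin on a cart in front of the work surface, level with it; the furniture and walls round the work are solid. World frame = base frame: x ahead of the robot, y to its left, z up, the work surface at z = 0. Lengths are in mm, angles in rad, forces in N, time in s.
With the tool pointing down it reaches from about 225 to 875 mm from the base axis. Payload 3.4 kg.
Tool frame: the origin (TCP) lies on the front face of the gripper's body, between the roots of the fingers; the fingertips stand 73 mm ahead of it and the grasp point (between the pads) lies 54 mm ahead of it (robot.tip_extent is the distance from the TCP to the fingertips, in mm); z points along the fingers, y is the line along which they close (so a half turn about z gives the same grasp; the last joint's range is limited). The gripper opens to 85 mm and grips with 20 to 120 N. Pads are 22 mm wide; open, the fingers measure 114 mm over their backs; the gripper's body (76 mm by 85 mm) begins 54 mm behind the grasp point. The pads swing forward as they close: fully open they stand 13 mm farther back than shut.
Start: joints at [1.21, 0.276, 1.505, -0, 1.361, -0.121], TCP at [136.58, 558.571, 303.928] pointing down, gripper open.
Joint ranges: [-2.89, 2.89], [-0.75, 2.08], [0.22, 2.7], [-1.18, 4.32], [0.11, 2.71], [-2.7, 2.7]. Speed limits (rad/s): [2.57, 2.57, 3.14, 3.14, 3.14, 3.14].

### API

Orientations are given as a unit quaternion [w, x, y, z].
In Python, from bench import robot gives the robot as it stands. The module is installed in compiled form; this text tells all that it offers.
- The arm moves only by the shell command python3 -m jog 'ROWS' [FORCE]. ROWS is JSON, a list of rows, each a list of 7 numbers: the turn, a rotation vector about the tool's x, y, z each as a share of 0.5 rad, from -1 to 1, then the shift along the tool's x, y, z each as a share of 0.5 m, from -1 to 1, then the opening, from -1 (shut) to 1 (fully open), so that 0 is half open. In form: [[rx, ry, rz, tx, ty, tz, hand], ...]. A call has 1 to 5 rows; each row is the pose to reach, as a shift and turn from the pose commanded when the call began, along the tool's axes at that moment; what a row does not reach only later rows make up. A row lasts 1/8 s, in which the tool goes at most 62.5 mm and 10.7 degrees, less where a joint would pass 70% of its speed; a pose out of reach is approached as far as the arm can. A call with a number of a shift or a turn outside -1 to 1 is refused whole. A call with a gripper value outside its range is refused whole. The fingers move at their own pace and stop on an object; FORCE is the grip in N (left out, the last holds). Time passes only in rows, so rows that repeat a pose let the fingers close. It gives the time, the measured TCP pose, the force, the opening and the grip force at its end, in the units of the state.
- robot.state(): the state, without advancing time (a new reading comes with each control period).
- robot.get_image(name): name is "side" or "top" or "wrist"; returns a dict with "pixels" (480x640x3 uint8, blue, green, red), "z_map" (480x640 float32, mm along the optical axis (not along the pixel's ray), 0 where there is no reading), "mtx" (3x3 intrinsics, pixels), "eye" and "attitude" of the camera in the world. Camera axes: x right, y down, z forward; pixel columns grow to the right and rows downward; lengths in mm; the calibration is good to about 2 mm. A picture is of the moment at which its call begins.
- robot.job_done(): hands the job in; it is judged then, once.
The state is a dict: "clock": time; "q": joint angles; "dq": joint speeds; "joint_efforts": joint torques, N m; "ee_pos": TCP position; "orientation": TCP orientation; "force": force on the tool from outside, world axes, zero at the start; "wrist_torque": the same for the moment, N m; "opening": finger opening in mm; "finger_force": force on a finger pad.
Only numpy, scipy, OpenCV 4.12 (cv2) and the standard library are available. Lean on these libraries where they do the work, as an engineer would, in place of code of your own. Each camera call takes 0.05 s, during which the arm holds its last target. There are 200 camera calls.

### The job

Open the drying cabinet: reach under the front lip of its hood, push the hidden sprung safety catch aside to the robot's left while lifting, and swing the hood right up so that it stays open. Lift every blue slide carrier off its hook on the drip stand, and take the one standing on the bench, and stand them all upright on the cabinet floor. Then close the hood fully so that the catch snaps home again; do not tip a carrier over or disturb the stain bottle and the timer.

Things in the scene. Friction and masses are not known exactly. Their poses are not given: they have to be found in the camera images.
- cabinet: fixed grey drying cabinet base, open tray 170 (x) x 240 (y) x 80 (z) mm outside, walls 5 mm, floor 10 mm above its underside. Origin: centre of underside; -x is its front (towards the robot), +y its left. White hood hinged along the rear top edge. Four carriers fit side by side, their x along its x, 55 mm apart in y, 40 mm forward of centre to keep clear of the open hood.
- hood (a joint): hood angle, rad: 0 shut, 1.4 fully open (hard stop); swings up about the rear rim. 0.35 kg. Falls shut if let go below about 0.8, stays open beyond 1.1. The catch lets it rise only to about 0.02. Pressing down with 10 to 20 N on the lip when nearly shut snaps the catch home by itself. Open, its front skirt reaches forward to about 55 mm behind the cabinet's centre.
- hood_hinge (a point): middle of the hinge line, on the rear rim (cabinet frame 85, 0, 80 mm); the hinge line runs along the cabinet's y
- hood_lip (a point): middle of the front edge of the hood's lip, on its underside; moves with the hood. Shut: at (-120, 0, 128) mm in the cabinet frame. The lip is a plate 6 mm thick, 220 mm wide, flush with the hood's top, standing out 35 mm in front of the hood's front skirt and the cabinet's front wall, with free space under it. Skirts 48 mm deep hang from the hood to the rim.
- catch (a joint): travel of the safety catch, m: 0 home (locked under its keeper), 0.016 end of travel, towards the cabinet's +y (the robot's left). Sprung: 2 N at 0, 4.5 N at the end. Frees the hood at about 0.009 or more; hold it aside until the hood has risen past about 0.15 rad. It rides on the hood.
- catch_lug (a point): push point of the catch's red lug under the lip: 12 (x) x 10 (y) x 46 (z) mm, hanging from the lip's underside; this point is on its axis, 28 mm below the lip's underside, 16 mm behind the lip's front edge. Push its right (-y) face towards +y. Under the lip the space right of the lug is free; from 20 mm left of it are the keeper and the catch's nose.
- drip_stand: steel stand, base 125 (x) x 250 (y) x 8 mm, four 8 mm hooks at y = -90, -30, 30, 90 mm, pointing to its -x, 84 mm up, tips at x = -20 mm turned up 8 mm, bar at x = +65. Highest part 96 mm. Origin on the bench below the hanging row; carriers hang parallel to it. To free one: raise it 8 to 20 mm (no more), draw it 45 mm to -x, then up. A black bench partition 233 mm high stands at world y = -0.23.
- stain_bottle_mid (a point): bystander: dropper bottle of brown glass with a red teat, 43 mm across, 112 mm high, standing; this point is half-way up; leave alone
- timer_mid (a point): bystander: white bench timer 60 x 66 x 18 mm; this point is half-way up; leave alone
- carrier_1_grip (a point): grip tab of a blue slide carrier 70 (x) x 40 (y) x 100 (z) mm, 100 g: rack 28 mm high, above it a window (30 mm wide in y, 28 to 58 mm up), a crossbar 42 mm along y and 8 high, then a tab 22 (y) x 10 (x) mm, 66 to 100 mm up. This point is on its axis 82 mm above its underside; carrier's own axes, z up. At the start it hangs by its crossbar on a hook of the drip stand, if it is present.
- carrier_2_grip (a point): grip tab of a blue slide carrier 70 (x) x 40 (y) x 100 (z) mm, 100 g: rack 28 mm high, above it a window (30 mm wide in y, 28 to 58 mm up), a crossbar 42 mm along y and 8 high, then a tab 22 (y) x 10 (x) mm, 66 to 100 mm up. This point is on its axis 82 mm above its underside; carrier's own axes, z up. At the start it hangs by its crossbar on a hook of the drip stand, if it is present.
- carrier_3_grip (a point): grip tab of a blue slide carrier 70 (x) x 40 (y) x 100 (z) mm, 100 g: rack 28 mm high, above it a window (30 mm wide in y, 28 to 58 mm up), a crossbar 42 mm along y and 8 high, then a tab 22 (y) x 10 (x) mm, 66 to 100 mm up. This point is on its axis 82 mm above its underside; carrier's own axes, z up. At the start it hangs by its crossbar on a hook of the drip stand, if it is present.
- carrier_4_grip (a point): grip tab of a blue slide carrier 70 (x) x 40 (y) x 100 (z) mm, 100 g: rack 28 mm high, above it a window (30 mm wide in y, 28 to 58 mm up), a crossbar 42 mm along y and 8 high, then a tab 22 (y) x 10 (x) mm, 66 to 100 mm up. This point is on its axis 82 mm above its underside; carrier's own axes, z up. At the start it hangs by its crossbar on a hook of the drip stand, if it is present.
- carrier_5_grip (a point): grip tab of a blue slide carrier 70 (x) x 40 (y) x 100 (z) mm, 100 g: rack 28 mm high, above it a window (30 mm wide in y, 28 to 58 mm up), a crossbar 42 mm along y and 8 high, then a tab 22 (y) x 10 (x) mm, 66 to 100 mm up. This point is on its axis 82 mm above its underside; carrier's own axes, z up. At the start it stands on the bench; always present.
Mind the look-alikes: they are no part of the job. Leave any turquoise look-alike of the part that bears carrier_2_grip alone.

How it is judged:
By the outcome, as a careful person would: the job done as asked, in the order asked, and still so for the second after the job is handed in, with the robot touching nothing.
Of carrier_1, carrier_2, carrier_3, carrier_4 only 2 to 3 are there at a start; the rules pass over those that are not, and their reading is None.
At some moment in a run one of carrier_5 may be knocked a few centimetres aside while the robot is not near it.
It also fails if it takes over 208 s, if anything falls off the work surface, if the arm or the gripper's body presses on something with over 40 N, if the wrist force passes 120 N, or if a joint passes its speed limit or range.

## Working session

There is one attempt and no reset: what is moved stays moved. The work goes in short steps, Python scripts to look and compute and a shell command to move; the robot and the scene stay as the last step left them, time stands still between calls to the robot, and variables do not carry over. Pictures are saved under pics/ and viewed, at most 14 in all, crops included, and the job is handed in when it is done.

```bash
mkdir -p pics; cat > h.py <<'E'
import numpy as np, cv2, json
from scipy.spatial.transform import Rotation as R
from bench import robot
def q2R(q): return R.from_quat([q[1],q[2],q[3],q[0]]).as_matrix()
def att(a):
    a=np.array(a,float)
    return a if a.shape==(3,3) else q2R(a)
def pts(im):
    z=im["z_map"]; K=np.array(im["mtx"]); v,u=np.mgrid[:480,:640]
    c=np.stack([(u-K[0,2])/K[0,0]*z,(v-K[1,2])/K[1,1]*z,z],-1)
    w=c@att(im["attitude"]).T+np.array(im["eye"]); w[z<=0]=np.nan
    return w
E
python3 - <<'E'
from h import *
ims={n:robot.get_image(n) for n in("side","top","wrist")}
for n,i in ims.items():
    cv2.imwrite(f"pics/{n}0.png",i["pixels"]); print(n,i["eye"],i["attitude"],np.array(i["mtx"]).tolist())
    np.save(f"{n}0.npy",pts(i))
print(robot.state())
E
```

```text
side [-231.71797145 -378.22345824  807.22446153] [-0.35691416  0.75993879 -0.48776862  0.23913823] [[457.0442664583414, 0.0, 310.7466705875753], [0.0, 457.0442664583414, 236.74432132445838], [0.0, 0.0, 1.0]]
top [ 295.72533751  -27.84694447 1316.05746278] [ 0.06835778 -0.69691443  0.71035427 -0.0709528 ] [[522.3961910944487, 0.0, 317.64002368752386], [0.0, 522.3961910944487, 251.13787326164888], [0.0, 0.0, 1.0]]
wrist [ 60.25631169 577.31503816 373.60912722] [0.12254024 0.77705925 0.61005457 0.09484847] [[356.8887868849029, 0.0, 322.74349434148206], [0.0, 356.8887868849029, 239.93045104811003], [0.0, 0.0, 1.0]]
{'clock': 0.15, 'q': array([ 1.20999472e+00,  2.76467093e-01,  1.50581976e+00,  1.09916078e-05,
        1.36069507e+00, -1.21003330e-01]), 'dq': array([-0.00138419, -0.00123201, -0.00260696,  0.00157542,  0.00056263,
        0.00113901]), 'joint_efforts': array([-1.41137252e-04, -4.17146659e+01, -2.46031255e+01, -3.78898776e-04,
        7.70334445e-03, -1.55188178e-05]), 'ee_pos': array([136.47113145, 558.28291034, 303.2374424 ]), 'orientation': array([-1.70944497e-04,  1.19613184e-01,  9.92820328e-01, -6.73294385e-04]), 'force': array([-0.58715702, -0.41100164, -0.27097513]), 'wrist_torque': array([-0.00873041,  0.01299601, -0.03215441]), 'finger_force': 0.0, 'opening': 85.54069086040154}
```

View pics/top0.png

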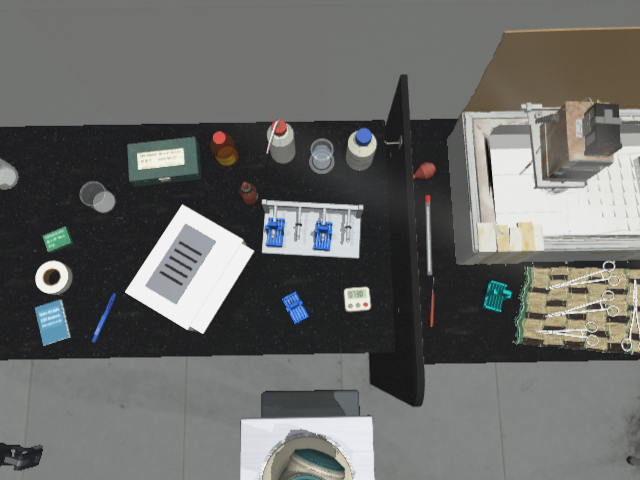

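View pics/side0.png

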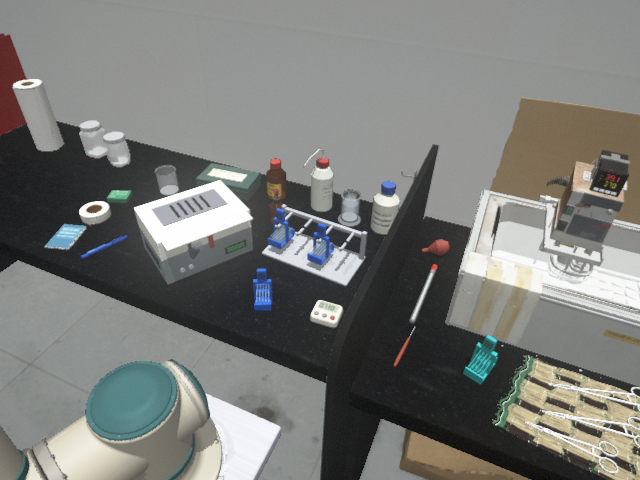

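The top view shows: hanging blue carriers at (275,232) and (323,233), the standing blue one at (295,307), and the turquoise look-alike at (497,296), which I leave alone. It also shows the hood at (190,268), the stain bottle at (249,192; the larger amber bottle at (224,150) is a different item) and the timer at (357,299). Candidates for "carrier" are those three blue ones and the turquoise one; the blue pen (105,316) and blue cap (363,136) aren't carriers.

```bash
python3 - <<'E'
from h import *
t=np.load("top0.npy"); s=np.load("side0.npy"); it=cv2.imread("pics/top0.png"); is_=cv2.imread("pics/side0.png")
for n,P,im in(("top",t,it),("side",s,is_)):
    hsv=cv2.cvtColor(im,cv2.COLOR_BGR2HSV)
    m=cv2.inRange(hsv,(105,120,60),(125,255,255))
    k,l,st,c=cv2.connectedComponentsWithStats(m)
    for i in range(1,k):
        if st[i,4]>60:
            p=P[l==i]; p=p[np.isfinite(p[:,0])]; 
            zt=np.nanpercentile(p[:,2],98); q=p[p[:,2]>zt-12]
            print(n,"blue",c[i].round(),st[i,4],"zmax",zt.round(),"top mean",q.mean(0).round(1),"min",p.min(0).round(),"max",p.max(0).round())
# hood top plane
h=(t[...,2]>118)&(t[...,2]<150)
k,l,st,c=cv2.connectedComponentsWithStats(h.astype(np.uint8))
for i in range(1,k):
    if st[i,4]>1500:
        p=t[l==i]; r=cv2.minAreaRect(p[:,:2].astype(np.float32)); print("hood?",c[i].round(),st[i,4],r,p[:,2].min(),np.median(p[:,2]),p[:,2].max()); print(cv2.boxPoints(r))
# drip base
hsv=cv2.cvtColor(it,cv2.COLOR_BGR2HSV)
b=(t[...,2]>4)&(t[...,2]<14)&(hsv[...,2]>90)
k,l,st,c=cv2.connectedComponentsWithStats(b.astype(np.uint8))
for i in range(1,k):
    if st[i,4]>500:
        p=t[l==i]; r=cv2.minAreaRect(p[:,:2].astype(np.float32)); print("base?",c[i].round(),r,np.median(p[:,2])); print(cv2.boxPoints(r))
# hooks/bar points
for u,v in((297,215),(297,238),(347,240),(275,225),(323,225),(310,206),(249,192),(357,299),(250,185)): print(u,v,t[v,u].round())
# red lug side
hs=cv2.cvtColor(is_,cv2.COLOR_BGR2HSV); m=(cv2.inRange(hs,(0,120,80),(8,255,255))|cv2.inRange(hs,(172,120,80),(180,255,255)))
k,l,st,c=cv2.connectedComponentsWithStats(m)
for i in range(1,k):
    if st[i,4]>6: print("red",c[i].round(),st[i],np.nanmean(s[l==i],0).round(1))
a=cv2.resize(is_[180:330,125:375],(750,450),interpolation=cv2.INTER_CUBIC); cv2.imwrite("pics/crop1.png",a)
E
```

```text
top blue [363. 136.] 224 zmax 151.0 top mean [ 808.1 -148.7  146.5] min [ 791. -185.   -3.] max [ 897. -131.  152.]
top blue [275. 232.] 360 zmax 132.0 top mean [599.7  70.9 129.1] min [564.  48.  10.] max [646.  93. 134.]
top blue [323. 236.] 369 zmax 131.0 top mean [587.9 -48.1 128.2] min [553. -70.   5.] max [637. -26. 134.]
top blue [295. 307.] 490 zmax 101.0 top mean [412.8  24.7  98.8] min [375.  -8.  -6.] max [457.  57. 107.]
top blue [104. 317.] 269 zmax 16.0 top mean [399.6 499.3   9.9] min [339. 475.  -3.] max [463. 530.  19.]
side blue [388. 188.] 145 zmax 148.0 top mean [ 802.1 -153.3  144.1] min [ 789. -169.  124.] max [ 825. -136.  149.]
side blue [281. 230.] 314 zmax 130.0 top mean [598.   68.2 126.7] min [562.  47.  -0.] max [713. 105. 132.]
side blue [321. 245.] 378 zmax 130.0 top mean [586.1 -50.4 126.2] min [549. -74.  -0.] max [703.   3. 132.]
side blue [103. 247.] 217 zmax 14.0 top mean [396.3 498.3   8.2] min [338. 472.  -2.] max [458. 538.  15.]
side blue [262. 291.] 621 zmax 99.0 top mean [411.5  22.3  96.1] min [374.  -9.  -2.] max [510.  68. 102.]
hood? [204
[... 2098 characters left out ...]
]
275 225 [597.  64. 128.]
323 225 [605. -49.  91.]
310 206 [652. -18.  94.]
249 192 [697. 133.  73.]
357 299 [ 432. -131.   14.]
250 185 [712. 129.  82.]
red [ 9. 86.] [   0   34   26  101 1727] [ 841.1 1328.8  147.1]
red [275. 164.] [271 159  10  10  89] [813.1 194.5 119.4]
red [323. 162.] [317 158  12  10  89] [821.4  47.1 155.5]
red [611. 177.] [605 174  11   8  52] [ 677.4 -597.3  358.9]
red [618. 180.] [617 177   3   6  10] [ 676.5 -610.1  358.1]
red [437. 247.] [422 240  27  13 173] [ 749.1 -316.    27.8]
red [434. 266.] [431 264   7   6  31] [ 691.8 -324.9   11.2]
red [332. 317.] [331 316   3   3   7] [ 416.6 -152.6   18.3]
red [401. 352.] [393 337  17  30 124] [ 399.8 -318.8    6.2]
```

View pics/crop1.png

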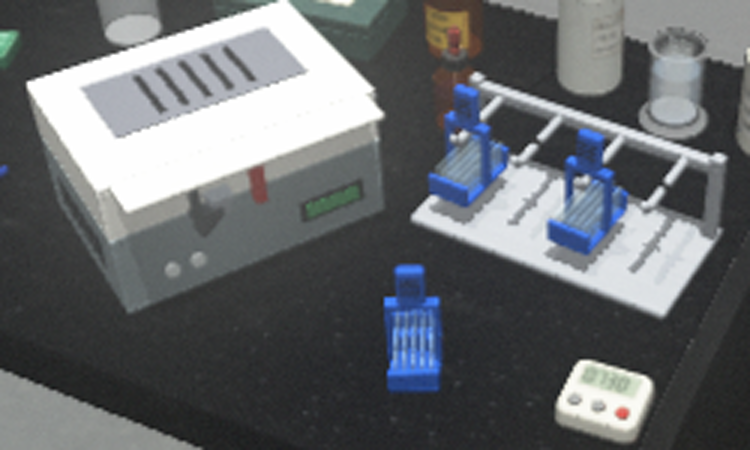

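The crop shows the red lug at about (258,185) in the crop, which is side pixel (211,242). Both hanging carriers are on their hooks, on the outer-left and third positions, and the bench carrier is upright. The chosen blue objects match the description. Next I'll find the lug, the cabinet frame and the carrier yaw, and write a move planner.

```bash
cat >> h.py <<'E'
CY=np.radians(58.66); CO=np.array([503.9,271.9,0.]); CR=R.from_euler('z',CY).as_matrix()
def cab(x,y,z): return CO+CR@np.array([x,y,z],float)
def tocab(p): return (np.asarray(p)-CO)@CR
def down(h): # tool down, x_tool heading h deg
    h=np.radians(h); x=np.array([np.cos(h),np.sin(h),0]); z=np.array([0,0,-1.]); return np.stack([x,np.cross(z,x),z],1)
def fwd(h,el=0): # tool pointing heading h, elevation el deg, x_tool up
    h=np.radians(h);e=np.radians(el); z=np.array([np.cos(h)*np.cos(e),np.sin(h)*np.cos(e),np.sin(e)]); y=np.cross(z,[0,0,1]);y/=np.linalg.norm(y)
    return np.stack([np.cross(y,z),y,z],1)
def ray(im,u,v,c,n): # ray onto plane through c with normal n
    K=np.array(im["mtx"]);d=att(im["attitude"])@np.array([(u-K[0,2])/K[0,0],(v-K[1,2])/K[1,1],1]);e=np.array(im["eye"])
    return e+d*(np.dot(c-e,n)/np.dot(d,n))
def plan(wps,start=None):
    """wps: list of (ee pos, Rtool); prints shares per call, relative to previous waypoint"""
    s=robot.state(); p,Rm=(s["ee_pos"],q2R(s["orientation"])) if start is None else start
    for P,Q in wps:
        P=np.array(P,float); rv=R.from_matrix(Rm.T@Q).as_rotvec(); d=P-p
        n=max(1,int(np.ceil(max(np.abs(rv).max()/0.499,np.linalg.norm(rv)/0.9,np.linalg.norm(d)/300))))
        for i in range(n):
            print(np.r_[rv/n/0.5,(Rm.T@d)/n/500].round(3).tolist(),"rows",int(np.ceil(max(np.linalg.norm(rv)/n/0.187,np.linalg.norm(d)/n/62.5))))
            Rm=Rm@R.from_rotvec(rv/n).as_matrix(); p=p+d/n
def st():
    s=robot.state(); print("t",round(s["clock"],2),"p",s["ee_pos"].round(1),"zt",q2R(s["orientation"])[:,2].round(2),"F",s["force"].round(1),"op",round(s["opening"],1),"ff",round(s["finger_force"],1),"q",s["q"].round(2))
E
python3 - <<'E'
from h import *
s=robot.get_image("side"); im=s["pixels"]; hs=cv2.cvtColor(im,cv2.COLOR_BGR2HSV); m=(cv2.inRange(hs,(0,90,50),(10,255,255))|cv2.inRange(hs,(170,90,50),(180,255,255)))
k,l,stt,c=cv2.connectedComponentsWithStats(m[:, :])
P=pts(s)
for i in range(1,k):
    if 195<c[i][0]<225 and 220<c[i][1]<265 and stt[i,4]>3: print(c[i],stt[i],tocab(np.nanmedian(P[l==i],0)).round(1),"ray",tocab(ray(s,*c[i],cab(-110,0,0),CR[:,0])).round(1))
t=np.load("top0.npy"); b=t[(t[...,2]>132)&(t[...,2]<137)]; cc=tocab(b); b=cc[(abs(cc[:,0])<170)&(abs(cc[:,1])<170)]
for ax in(0,1): print("hood extents",np.percentile(b[:,ax],[0,.5,2,98,99.5,100]).round(1))
for ys in (-90,0,90):
    q=b[abs(b[:,1]-ys)<15]; print("front edge at",ys,np.percentile(q[:,0],[1,99]).round(1))
# carriers yaw from rack points
for n,c0 in(("bench",(412,23.5)),("A",(599,70)),("B",(587,-49))):
    it=cv2.imread("pics/top0.png"); hsv=cv2.cvtColor(it,cv2.COLOR_BGR2HSV); m=cv2.inRange(hsv,(100,90,50),(128,255,255))>0
    q=t[m&(np.hypot(t[...,0]-c0[0],t[...,1]-c0[1])<55)]
    zt=np.percentile(q[:,2],97)
    r=q[(q[:,2]<zt-62)&(q[:,2]>zt-100)]; print(n,len(r),cv2.minAreaRect(r[:,:2].astype(np.float32)))
    r=q[(q[:,2]<zt-25)&(q[:,2]>zt-50)]; print("  bar",len(r),cv2.minAreaRect(r[:,:2].astype(np.float32)))
    r=q[(q[:,2]>zt-6)]; print("  tab",len(r),cv2.minAreaRect(r[:,:2].astype(np.float32)))
plan([((415,120,300),down(58.66)),((415-110*.52,120-110*.854,115),fwd(58.66))])
E
```

```text
[210.94736842 241.31578947] [209 236   5  11  38] [-1.099e+02  1.000e-01  1.014e+02] ray [-110.     0.2  101. ]
hood extents [-120.  -118.3 -114.9   80.5   83.8   85.6]
hood extents [-120.  -117.9 -113.9  114.3  118.5  119.9]
front edge at -90 [-116.4   82.5]
front edge at 0 [-117.8   82.7]
front edge at 90 [-117.8   81.9]
bench 396 ((416.3453674316406, 24.128368377685547), (75.48503875732422, 44.66063690185547), 26.43726348876953)
  bar 40 ((413.0000915527344, 24.17399024963379), (9.986580848693848, 40.63375473022461), 28.444608688354492)
  tab 39 ((413.33477783203125, 24.495254516601562), (9.350931167602539, 20.77247428894043), 24.880184173583984)
A 290 ((599.9360961914062, 70.46266174316406), (40.56278610229492, 71.55937194824219), 82.2774429321289)
  bar 56 ((598.1526489257812, 69.5732421875), (36.24125671386719, 34.06713104248047), 34.14853286743164)
  tab 39 ((599.5599365234375, 71.58384704589844), (19.700214385986328, 11.203767776489258), 84.5089111328125)
B 295 ((588.6282958984375, -48.035972595214844), (39.75075912475586, 70.54751586914062), 82.65543365478516)
  bar 57 ((587.7639770507812, -48.80554962158203), (32.538516998291016, 33.918155670166016), 36.172061920166016)
  tab 40 ((588.3890380859375, -48.169273376464844), (18.792999267578125, 10.204977035522461), 88.79917907714844)
[-0.0, 0.0, 0.939, -0.187, -0.18, 0.002] rows 3
[-0.0, 0.0, 0.939, -0.248, -0.076, 0.002] rows 3
[-0.0, 0.0, 0.939, -0.256, 0.045, 0.002] rows 3
[-0.0, 0.0, 0.939, -0.208, 0.156, 0.002] rows 3
[-0.0, 0.785, 0.0, -0.055, 0.0, 0.093] rows 3
[-0.0, 0.785, 0.0, -0.086, 0.0, 0.064] rows 3
[-0.0, 0.785, 0.0, -0.104, 0.0, 0.027] rows 3
[-0.0, 0.785, 0.0, -0.107, 0.0, -0.015] rows 3
```

Cabinet frame: the hood rectangle matches to within 2 mm. The lug is at y≈0, z≈101, as expected. I'll approach with the fingers shut, heading 45° and pointing 25° down, which keeps the wrist clear of the bench carrier.

```bash
python3 - <<'E'
from h import *
Q=fwd(45,-25)
tip=lambda x,y,z: cab(x,y,z)-73*Q[:,2]
print(tip(-160,-34,98),tip(-95,-34,98))
plan([((330,60,330),down(45)),((330,60,250),Q),(tip(-170,-34,98),Q),(tip(-95,-34,98),Q)])
E
```

```text
[402.9382641   70.7782081  128.85113311] [436.74577225 126.2944435  128.85113311]
[-0.0, 0.0, 0.847, -0.123, -0.175, -0.01] rows 3
[-0.0, 0.0, 0.847, -0.184, -0.109, -0.011] rows 3
[-0.0, 0.0, 0.847, -0.212, -0.024, -0.011] rows 3
[-0.0, 0.0, 0.847, -0.204, 0.065, -0.011] rows 3
[-0.0, 0.0, 0.847, -0.159, 0.143, -0.011] rows 3
[-0.0, 0.756, 0.0, 0.0, -0.0, 0.053] rows 3
[-0.0, 0.756, 0.0, -0.02, -0.0, 0.05] rows 3
[-0.0, 0.756, 0.0, -0.037, -0.0, 0.039] rows 3
[-0.0, 0.0, 0.0, -0.178, 0.093, 0.192] rows 3
[-0.0, 0.0, 0.0, 0.062, -0.035, 0.132] rows 2
```

```bash

python3 -m jog '[[0,0,0.847,-0.123,-0.175,-0.01,-1],[0,0,0.847,-0.123,-0.175,-0.01,-1],[0,0,0.847,-0.123,-0.175,-0.01,-1]]' 40
python3 -m jog '[[0,0,0.847,-0.184,-0.109,-0.011,-1],[0,0,0.847,-0.184,-0.109,-0.011,-1],[0,0,0.847,-0.184,-0.109,-0.011,-1]]'
python3 -m jog '[[0,0,0.847,-0.212,-0.024,-0.011,-1],[0,0,0.847,-0.212,-0.024,-0.011,-1],[0,0,0.847,-0.212,-0.024,-0.011,-1]]'
python3 -m jog '[[0,0,0.847,-0.204,0.065,-0.011,-1],[0,0,0.847,-0.204,0.065,-0.011,-1],[0,0,0.847,-0.204,0.065,-0.011,-1]]'
python3 -m jog '[[0,0,0.847,-0.159,0.143,-0.011,-1],[0,0,0.847,-0.159,0.143,-0.011,-1],[0,0,0.847,-0.159,0.143,-0.011,-1],[0,0,0.847,-0.159,0.143,-0.011,-1]]'
python3 -m jog '[[0,0.756,0,0,0,0.053,-1],[0,0.756,0,0,0,0.053,-1],[0,0.756,0,0,0,0.053,-1]]'
python3 -m jog '[[0,0.756,0,-0.02,0,0.05,-1],[0,0.756,0,-0.02,0,0.05,-1],[0,0.756,0,-0.02,0,0.05,-1]]'
python3 -m jog '[[0,0.756,0,-0.037,0,0.039,-1],[0,0.756,0,-0.037,0,0.039,-1],[0,0.756,0,-0.037,0,0.039,-1],[0,0.756,0,-0.037,0,0.039,-1]]'
python3 - <<'E'
from h import *
st(); Q=fwd(45,-25); tip=lambda x,y,z: cab(x,y,z)-73*Q[:,2]
plan([(tip(-170,-34,98),Q),(tip(-95,-34,98),Q)])
E
```

```text
clock: 0.57
ee_pos: [176.0, 456.1, 309.1]
orientation: [0.0, 0.328, 0.945, -0.001]
force: [-0.1, -0.0, 0.2]
opening: 32.2
finger_force: 0.0
clock: 0.95
ee_pos: [214.8, 356.8, 314.6]
orientation: [0.0, 0.519, 0.854, -0.0]
force: [0.5, 1.2, 0.8]
opening: -0.1
finger_force: 0.0
clock: 1.32
ee_pos: [253.7, 257.6, 320.1]
orientation: [0.001, 0.688, 0.726, 0.0]
force: [0.3, 0.8, 0.0]
opening: 0.3
finger_force: 0.0
clock: 1.7
ee_pos: [292.7, 157.8, 325.6]
orientation: [0.001, 0.825, 0.565, 0.0]
force: [-1.1, 0.8, -1.0]
opening: 0.3
finger_force: 0.0
clock: 2.2
ee_pos: [330.3, 59.9, 330.8]
orientation: [-0.0, 0.924, 0.382, -0.0]
force: [0.4, -0.4, 0.3]
opening: -0.3
finger_force: 0.0
clock: 2.58
ee_pos: [328.7, 59.4, 303.6]
orientation: [-0.072, 0.909, 0.373, 0.173]
force: [-0.6, -0.2, 0.1]
opening: -0.1
finger_force: 0.0
clock: 2.95
ee_pos: [329.9, 61.0, 277.1]
orientation: [-0.143, 0.859, 0.356, 0.34]
force: [-0.1, -0.7, -0.3]
opening: -0.2
finger_force: 0.0
clock: 3.45
ee_pos: [330.3, 60.1, 250.0]
orientation: [-0.209, 0.78, 0.322, 0.495]
force: [-0.3, -0.2, 0.4]
opening: 0.2
finger_force: 0.0
t 3.45 p [330.3  60.1 250. ] zt [ 0.64  0.64 -0.42] F [-0.3 -0.2  0.4] op 0.2 ff 0.0 q [-1.09  0.03  2.58  1.08  1.35 -1.04]
[-0.009, 0.002, -0.011, -0.177, 0.094, 0.191] rows 3
[-0.0, 0.0, -0.0, 0.062, -0.035, 0.132] rows 2
```

```bash

python3 -m jog '[[0,0,0,-0.177,0.094,0.191,-1],[0,0,0,-0.177,0.094,0.191,-1],[0,0,0,-0.177,0.094,0.191,-1],[0,0,0,-0.177,0.094,0.191,-1]]' | grep -E 'ee|force'
python3 - <<'E'
from h import *
st(); i=robot.get_image("wrist"); cv2.imwrite("pics/w1.png",i["pixels"])
Q=fwd(45,-25); tip=lambda x,y,z: cab(x,y,z)-73*Q[:,2]
plan([(tip(-95,-34,98),Q)])
hs=cv2.cvtColor(i["pixels"],cv2.COLOR_BGR2HSV); m=(cv2.inRange(hs,(0,120,60),(8,255,255))|cv2.inRange(hs,(172,120,60),(180,255,255)))
k,l,stt,c=cv2.connectedComponentsWithStats(m)
for j in range(1,k):
    if stt[j,4]>30: print(c[j].round(),stt[j],"ray",tocab(ray(i,*c[j],cab(-110,0,0),CR[:,0])).round(1))
E
```

```text
ee_pos: [399.3, 62.8, 128.3]
force: [0.6, 0.3, 1.3]
finger_force: 0.0
t 3.95 p [399.3  62.8 128.3] zt [ 0.64  0.65 -0.42] F [0.6 0.3 1.3] op 0.1 ff 0.0 q [-0.82  0.58  2.67  1.59  1.13 -1.69]
[-0.01, -0.001, 0.001, 0.059, -0.035, 0.131] rows 2
[72. 11.] [  36    0   73   26 1465] ray [-110.    35.8  205.3]
[150.   5.] [147   0   7  11  39] ray [-110.    11.3  205.9]
[510.  50.] [493  37  36  28 790] ray [-110.  -135.5  182.4]
[516. 107.] [507  97  18  21 260] ray [-110.  -150.   154.6]
[509. 128.] [503 124  13   9  88] ray [-110.  -150.6  143.4]
[237. 226.] [222 199  28  55 960] ray [-110.    -0.7  104.9]
```

View pics/w1.png

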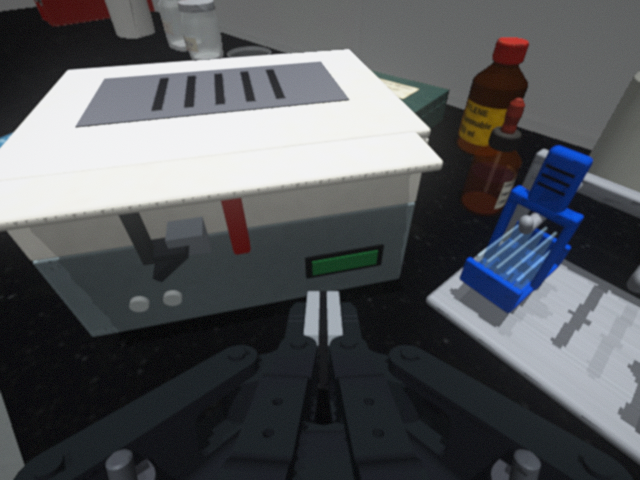

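The lug is at (237,226) and the closed fingertips are at (323,300), to its right. The space to the right of the lug is free, so I go in.

```bash

python3 -m jog '[[0,0,0,0.059,-0.035,0.131,-1],[0,0,0,0.059,-0.035,0.131,-1],[0,0,0,0.059,-0.035,0.131,-1]]' | grep -E 'ee|force'
python3 - <<'E'
from h import *
st(); Q=fwd(45,-25); tip=lambda x,y,z: cab(x,y,z)-73*Q[:,2]
s=robot.state(); print(tocab(s["ee_pos"]+73*q2R(s["orientation"])[:,2]))
plan([(tip(-95,-22,98),Q),(tip(-95,-12,98),Q),(tip(-95,-4,98),Q)])
E
```

```text
ee_pos: [436.1, 126.9, 131.4]
force: [0.1, 0.9, 0.0]
finger_force: 0.0
t 4.38 p [436.1 126.9 131.4] zt [ 0.64  0.64 -0.42] F [0.1 0.9 0. ] op 0.1 ff 0.0 q [-0.51  0.56  2.65  1.87  1.15 -1.64]
[-94.68866468 -32.95760055 100.6814578 ]
[-0.004, -0.005, 0.011, -0.007, -0.021, -0.003] rows 1
[0.0, 0.0, 0.0, -0.002, -0.019, -0.004] rows 1
[0.0, 0.0, 0.0, -0.002, -0.016, -0.003] rows 1
```

```bash

python3 -m jog '[[0,0,0,-0.007,-0.021,-0.003,-1],[0,0,0,-0.007,-0.021,-0.003,-1]]' | grep -E 'ee|force: \['
python3 -m jog '[[0,0,0,-0.002,-0.019,-0.004,-1],[0,0,0,-0.002,-0.019,-0.004,-1]]' | grep -E 'ee|force: \['
python3 -m jog '[[0,0,0,-0.002,-0.010,-0.003,-1],[0,0,0,-0.002,-0.010,-0.003,-1]]' | grep -E 'ee|force: \['
python3 - <<'E'
from h import *
s=robot.state(); print(tocab(s["ee_pos"]+73*q2R(s["orientation"])[:,2]), s["force"]@CR)
for n in("wrist",):
    i=robot.get_image(n); cv2.imwrite("pics/w2.png",i["pixels"][100:400,100:500])
E
```

```text
ee_pos: [427.0, 130.1, 127.7]
force: [-0.5, 0.6, -0.6]
ee_pos: [422.3, 133.7, 128.0]
force: [-0.3, -4.7, 0.3]
ee_pos: [420.8, 135.6, 129.0]
force: [0.9, -6.0, -2.0]
[-95.45581168 -15.36687909  97.8372272 ] [-4.6347804  -3.86025266 -1.9744339 ]
```

View pics/w2.png

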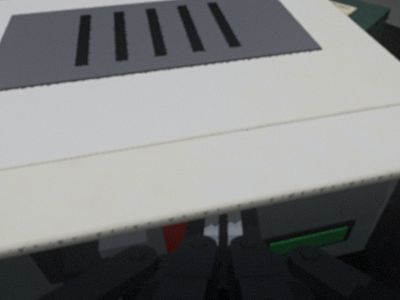

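The picture shows the fingertips under the lip at (220,225), touching the right side of the lug at (175,237). The travel is still too small, so I push further.

```bash

python3 -m jog '[[0,0,0,0,-0.014,-0.003,-1],[0,0,0,0,-0.014,-0.003,-1],[0,0,0,0,-0.014,-0.003,-1]]' | grep -E 'ee|force: \['
python3 - <<'E'
from h import *
s=robot.state(); print(tocab(s["ee_pos"]+73*q2R(s["orientation"])[:,2]), s["force"]@CR)
i=robot.get_image("wrist");hs=cv2.cvtColor(i["pixels"],cv2.COLOR_BGR2HSV); m=(cv2.inRange(hs,(0,120,40),(8,255,255))|cv2.inRange(hs,(172,120,40),(180,255,255)))
k,l,stt,c=cv2.connectedComponentsWithStats(m)
for j in range(1,k):
    if stt[j,4]>30: print(c[j].round(),stt[j],"ray",tocab(ray(i,*c[j],cab(-110,0,0),CR[:,0])).round(1))
E
```

```text
ee_pos: [419.0, 138.8, 131.8]
force: [1.2, -6.0, -1.0]
[-93.70071642 -11.89942842 100.49469631] [-4.48849449 -4.08323523 -1.01748624]
[73. 13.] [  35    0   77   31 1823] ray [-110.    34.4  220.2]
[155.   6.] [152   0   6  14  45] ray [-110.    21.4  220.6]
[578.  73.] [ 556   57   46   33 1115] ray [-110.   -73.8  202.3]
[607. 150.] [595 139  23  23 339] ray [-110.   -98.4  177.7]
[595. 172.] [587 167  17  11 103] ray [-110.   -98.9  169.6]
[273. 340.] [263 330  23  23 333] ray [-110.    11.8  110.7]
```

```bash
python3 - <<'E'
from h import *
s=robot.state(); Rm=q2R(s["orientation"])
for d in((0,4,0),(0,5,18),(4,5,50)): print(d,(Rm.T@CR@np.array(d,float)/500).round(3))
E
```

```text
(0, 4, 0) [-0.001 -0.008 -0.002]
(0, 5, 18) [ 0.032 -0.01  -0.018]
(4, 5, 50) [ 0.093 -0.012 -0.038]
```

```bash

python3 -m jog '[[0,0,0,-0.001,-0.008,-0.002,-1],[0,0,0,0.012,-0.010,-0.008,-1],[0,0,0,0.022,-0.010,-0.013,-1],[0,0,0,0.032,-0.010,-0.018,-1],[0,0,0,0.032,-0.010,-0.018,-1]]' | grep -E 'ee|force: \['
python3 - <<'E'
from h import *
s=robot.state(); print(tocab(s["ee_pos"]+73*q2R(s["orientation"])[:,2]), s["force"]@CR)
i=robot.get_image("side"); P=pts(i); q=tocab(P); m=(abs(q[...,0]+100)<14)&(abs(q[...,1])<100)&(q[...,2]>125)&(q[...,2]<260); print("lip z",np.nanmedian(q[m],0).round(1))
E
```

```text
ee_pos: [414.5, 141.8, 151.2]
force: [3.1, -3.3, -1.4]
[-93.40407102  -6.49467848 120.01567535] [-1.22068636 -4.42067677 -1.35176897]
lip z [-101.4   -7.2  147.6]
```

The hood is free: the lip is 14 mm up, about 0.07 rad. I continue lifting.

```bash

python3 -m jog '[[0,0,0,0.030,0.000,-0.012,-1],[0,0,0,0.062,0.000,-0.024,-1],[0,0,0,0.093,0.000,-0.034,-1],[0,0,0,0.093,0.000,-0.034,-1]]' | grep -E 'ee|force: \['
python3 - <<'E'
from h import *
s=robot.state(); tp=tocab(s["ee_pos"]+73*q2R(s["orientation"])[:,2]); print(tp, s["force"]@CR)
i=robot.get_image("side"); q=tocab(pts(i)); 
m=(q[...,0]>-130)&(q[...,0]<60)&(abs(q[...,1])<100)&(q[...,2]>140)&(q[...,2]<350); a=q[m]; f=np.polyfit(a[:,0],a[:,2],1); print("theta",-np.arctan(f[0]))
Rm=q2R(s["orientation"]); p=tp
for t in((-60,-6,200),(-18,-6,238),(33,-6,261),(66,-6,270)):
    print(t,(Rm.T@CR@(np.array(t)-p)/500).round(3)); p=np.array(t,float)
E
```

```text
ee_pos: [416.8, 145.5, 200.4]
force: [0.8, -4.2, 1.1]
[-88.98539814  -6.43029981 169.19797475] [-3.17553627 -2.88361614  1.09706374]
theta 0.20502513282007825
(-60, -6, 200) [ 0.08  -0.014  0.024]
(-18, -6, 238) [ 0.104 -0.019  0.041]
(33, -6, 261) [ 0.084 -0.023  0.07 ]
(66, -6, 270) [ 0.044 -0.015  0.05 ]
```

```bash

python3 -m jog '[[0,0,0,0.04,-0.007,0.012,-1],[0,0,0,0.08,-0.014,0.024,-1],[0,0,0,0.08,-0.014,0.024,-1]]' | grep -E 'ee|force: \['
python3 -m jog '[[0,0,0,0.052,-0.01,0.02,-1],[0,0,0,0.104,-0.019,0.041,-1],[0,0,0,0.104,-0.019,0.041,-1]]' | grep -E 'ee|force: \['
python3 - <<'E'
from h import *
s=robot.state(); tp=tocab(s["ee_pos"]+73*q2R(s["orientation"])[:,2]); print(tp, s["force"]@CR)
i=robot.get_image("side"); cv2.imwrite("pics/s2.png",i["pixels"])
E
```

```text
ee_pos: [436.2, 168.1, 236.8]
force: [-21.4, -40.0, 37.9]
ee_pos: [457.5, 206.3, 276.1]
force: [-7.3, -16.5, 28.4]
[-15.50104865  -9.92082421 246.03307205] [-17.89430309  -2.29383684  28.39368242]
```

View pics/s2.png

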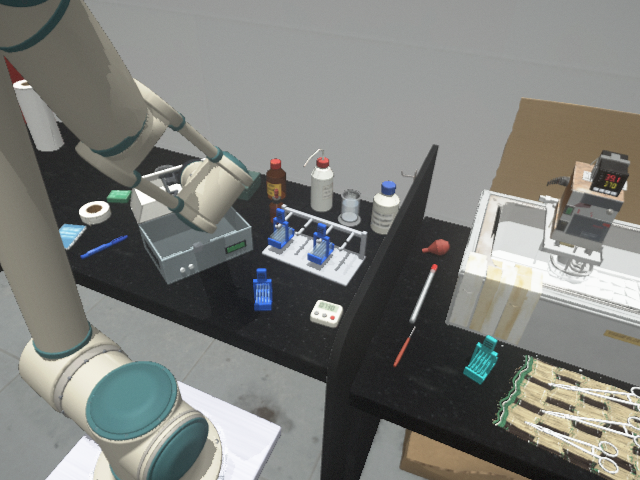

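The side view shows the hood up at roughly 0.8 rad, with the arm in front of it. The force says the fingertips are jammed against the front skirt, so I back off along the tool.

```bash

python3 -m jog '[[0,0,0,0,0,-0.024,-1],[0,0,0,0,0,-0.024,-1]]' | grep -E 'ee|force: \['
python3 - <<'E'
from h import *
print(robot.tip_extent)
s=robot.state(); tp=tocab(s["ee_pos"]+73*q2R(s["orientation"])[:,2]); print(tp, s["force"]@CR)
i=robot.get_image("side"); q=tocab(pts(i)); hs=cv2.cvtColor(i["pixels"],cv2.COLOR_BGR2HSV)
m=(q[...,0]>-100)&(q[...,0]<110)&(abs(q[...,1])<118)&(q[...,2]>85)&(q[...,2]<330)&(abs(q[...,1])>60); a=q[m]
for y0,y1 in((-118,-100),(60,118)):
    b=a[(a[:,1]>y0)&(a[:,1]<y1)]
    if len(b): k=np.argsort(-b[:,2])[:5]; print(y0,len(b),b[k].round().tolist(), "xmin",b[np.argmin(b[:,0])].round())
i=robot.get_image("top"); q=tocab(pts(i)); m=(q[...,0]>-100)&(q[...,0]<130)&(abs(q[...,1])>60)&(abs(q[...,1])<118)&(q[...,2]>85)&(q[...,2]<330); b=q[m]
print("top",len(b)); b=b[np.argsort(-b[:,2])][::max(1,len(b)//15)]; print(b.round().tolist())
E
```

```text
ee_pos: [446.1, 197.4, 273.1]
force: [1.6, -3.8, 2.8]
72.6
[-29.55983096  -4.43749949 241.74338999] [-2.45919669 -3.35036005  2.75312363]
60 544 [[-94.0, 65.0, 292.0], [-94.0, 63.0, 292.0], [-90.0, 68.0, 292.0], [-92.0, 71.0, 291.0], [-96.0, 64.0, 291.0]] xmin [-100.   67.  284.]
top 3063
[[-96.0, 64.0, 296.0], [-23.0, -108.0, 258.0], [-10.0, 63.0, 247.0], [2.0, 81.0, 235.0], [13.0, 74.0, 227.0], [22.0, 102.0, 219.0], [23.0, -74.0, 214.0], [-25.0, -103.0, 210.0], [33.0, -71.0, 206.0], [-35.0, 72.0, 201.0], [46.0, -88.0, 193.0], [61.0, -73.0, 179.0], [74.0, -110.0, 166.0], [92.0, -80.0, 151.0], [104.0, 99.0, 136.0], [-82.0, 76.0, 87.0]]
```

```bash
python3 - <<'E'
from h import *
s=robot.state(); Rm=q2R(s["orientation"]); p=tocab(s["ee_pos"]+73*Rm[:,2])
for t in((-10,-5,253),(26,-5,268),(54,-5,276),(72,-5,277)):
    print(t,(Rm.T@CR@(np.array(t)-p)/500).round(3)); p=np.array(t,float)
E
```

```text
(-10, -5, 253) [ 0.037 -0.008  0.024]
(26, -5, 268) [ 0.057 -0.017  0.05 ]
(54, -5, 276) [ 0.038 -0.013  0.042]
(72, -5, 277) [ 0.017 -0.008  0.031]
```

```bash

python3 -m jog '[[0,0,0,0.018,-0.004,0.012,-1],[0,0,0,0.037,-0.008,0.024,-1],[0,0,0,0.037,-0.008,0.024,-1]]' | grep -E 'ee|force: \['
python3 -m jog '[[0,0,0,0.028,-0.008,0.025,-1],[0,0,0,0.057,-0.017,0.05,-1],[0,0,0,0.057,-0.017,0.05,-1]]' | grep -E 'ee|force: \['
python3 -m jog '[[0,0,0,0.019,-0.006,0.021,-1],[0,0,0,0.038,-0.013,0.042,-1],[0,0,0,0.038,-0.013,0.042,-1]]' | grep -E 'ee|force: \['
python3 -m jog '[[0,0,0,0.017,-0.008,0.031,-1],[0,0,0,0.017,-0.008,0.031,-1],[0,0,0,0.017,-0.008,0.031,-1]]' | grep -E 'ee|force: \['
python3 - <<'E'
from h import *
s=robot.state(); tp=tocab(s["ee_pos"]+73*q2R(s["orientation"])[:,2]); print(tp, s["force"]@CR)
i=robot.get_image("top"); q=tocab(pts(i)); m=(q[...,0]>-30)&(q[...,0]<150)&(abs(q[...,1])>60)&(abs(q[...,1])<118)&(q[...,2]>85)&(q[...,2]<330); b=q[m]
b=b[np.argsort(-b[:,2])][::max(1,len(b)//15)]; print(b.round().tolist())
Q=fwd(45,-25)
plan([(s["ee_pos"]-100*Q[:,2],Q)])
E
```

```text
ee_pos: [456.8, 214.6, 285.1]
force: [3.3, -2.5, 1.0]
ee_pos: [475.4, 245.5, 301.1]
force: [3.5, -1.6, 4.5]
ee_pos: [489.5, 268.6, 308.4]
force: [3.2, -0.6, 3.4]
ee_pos: [499.2, 283.6, 310.5]
force: [3.6, -1.4, 5.3]
[ 71.87282676  -4.94413607 279.32886277] [ 0.62306508 -3.79740964  5.32694735]
[[14.0, 68.0, 330.0], [83.0, -65.0, 292.0], [82.0, -73.0, 284.0], [86.0, 72.0, 262.0], [88.0, -97.0, 256.0], [86.0, 78.0, 255.0], [69.0, -81.0, 253.0], [67.0, -83.0, 252.0], [54.0, -88.0, 251.0], [51.0, -114.0, 250.0], [47.0, -61.0, 248.0], [51.0, -86.0, 247.0], [49.0, -113.0, 245.0], [44.0, 98.0, 239.0], [98.0, -67.0, 89.0], [93.0, -92.0, 85.0]]
[-0.015, 0.009, -0.002, -0.001, -0.002, -0.2] rows 2
```

The hood is open to about 1.34 rad. I withdraw and go over the bench carrier.

```bash

python3 -m jog '[[0,0,0,0,0,-0.1,-1],[0,0,0,0,0,-0.2,-1],[0,0,0,0,0,-0.2,-1]]' | grep -E 'ee|force: \['
python3 - <<'E'
from h import *
st(); i=robot.get_image("top"); q=pts(i); c=tocab(q); m=(c[...,0]>-30)&(c[...,0]<150)&(abs(c[...,1])<118)&(c[...,2]>85)&(c[...,2]<330); b=c[m]; print("hood top",b[np.argsort(-b[:,2])[:400:40]].round().tolist())
i=robot.get_image("side"); q=pts(i)
hs=cv2.cvtColor(i["pixels"],cv2.COLOR_BGR2HSV); m=(cv2.inRange(hs,(105,120,60),(125,255,255))>0)&(np.hypot(q[...,0]-412,q[...,1]-23)<70)&(q[...,2]>88); print("bench tab",m.sum(),q[m].mean(0))
plan([((395,60,300),fwd(116.5,-60)),((395,40,260),down(116.5))])
E
```

```text
ee_pos: [433.0, 217.9, 351.5]
force: [-0.2, -1.1, -0.6]
t 9.9 p [433.  217.9 351.5] zt [ 0.63  0.64 -0.43] F [-0.2 -1.1 -0.6] op -0.1 ff 0.0 q [-0.16 -0.12  2.28  1.48  0.83 -0.41]
hood top [[-21.0, 28.0, 330.0], [77.0, -5.0, 293.0], [82.0, -78.0, 292.0], [81.0, 11.0, 292.0], [79.0, 71.0, 291.0], [77.0, 39.0, 291.0], [78.0, -15.0, 290.0], [78.0, -88.0, 289.0], [78.0, 6.0, 288.0], [78.0, 79.0, 286.0]]
bench tab 62 [411.38618617  22.5451723   96.16169548]
[0.922, -0.524, -0.858, -0.107, 0.084, -0.105] rows 4
[0.922, -0.524, -0.858, -0.147, -0.019, -0.086] rows 4
[0.0, -0.524, -0.0, -0.036, -0.009, 0.026] rows 2
[0.0, -0.524, -0.0, -0.028, -0.009, 0.034] rows 2
```

```bash

python3 -m jog '[[0.922,-0.524,-0.858,-0.107,0.084,-0.105,0],[0.922,-0.524,-0.858,-0.107,0.084,-0.105,0],[0.922,-0.524,-0.858,-0.107,0.084,-0.105,0],[0.922,-0.524,-0.858,-0.107,0.084,-0.105,0]]' | grep -E 'ee|force: \['
python3 -m jog '[[0.922,-0.524,-0.858,-0.147,-0.019,-0.086,0],[0.922,-0.524,-0.858,-0.147,-0.019,-0.086,0],[0.922,-0.524,-0.858,-0.147,-0.019,-0.086,0],[0.922,-0.524,-0.858,-0.147,-0.019,-0.086,0]]' | grep -E 'ee|force: \['
python3 -m jog '[[0,-0.524,0,-0.036,-0.009,0.026,0],[0,-0.524,0,-0.036,-0.009,0.026,0]]' | grep -E 'ee|force: \['
python3 -m jog '[[0,-0.524,0,-0.028,-0.009,0.034,0],[0,-0.524,0,-0.028,-0.009,0.034,0],[0,-0.524,0,-0.028,-0.009,0.034,0]]' | grep -E 'ee|force: \['
cat >> h.py <<'E'
def tabs(name,ztop,c0,rad=60,save=None):
    i=robot.get_image(name); q=pts(i); hs=cv2.cvtColor(i["pixels"],cv2.COLOR_BGR2HSV)
    m=(cv2.inRange(hs,(100,110,40),(128,255,255))>0)&(np.hypot(q[...,0]-c0[0],q[...,1]-c0[1])<rad)
    a=q[m&(q[...,2]>ztop-7)&(q[...,2]<ztop+8)]; r=q[m&(q[...,2]<ztop-60)]
    print(name,"tab",len(a),a.mean(0).round(1) if len(a) else "", cv2.minAreaRect(a[:,:2].astype(np.float32)) if len(a)>5 else "","\n rack",len(r),cv2.minAreaRect(r[:,:2].astype(np.float32)) if len(r)>5 else "")
    if save: cv2.imwrite(save,i["pixels"])
E
python3 - <<'E'
from h import *
st(); tabs("wrist",100,(412,23)); tabs("top",100,(412,23)); tabs("side",100,(412,23))
plan([((412,23.5,215),down(116.5)),((412,23.5,140),down(116.5))])
E
```

```text
ee_pos: [416.7, 139.5, 325.3]
force: [-0.8, 0.0, 0.0]
ee_pos: [397.0, 61.3, 299.5]
force: [-0.7, -0.3, 0.1]
ee_pos: [395.6, 51.9, 278.4]
force: [-0.6, 0.9, -0.9]
ee_pos: [395.6, 42.2, 259.2]
force: [0.5, 0.4, 0.6]
t 11.62 p [395.6  42.2 259.2] zt [-0.  0. -1.] F [0.5 0.4 0.6] op 42.8 ff 0.0 q [-0.07  0.04  1.92  0.    1.19 -0.54]
wrist tab 435 [412.5  25.9  99.3] ((413.22137451171875, 24.807422637939453), (9.98465347290039, 22.409992218017578), 27.004697799682617) 
 rack 2597 ((422.7790222167969, 7.321674346923828), (78.24842834472656, 82.12030029296875), 27.24786949157715)
top tab 0   
 rack 3 
side tab 48 [412.   22.9  97.8] ((412.1927795410156, 23.41342544555664), (12.307361602783203, 20.39448356628418), 28.000471115112305) 
 rack 435 ((414.2075500488281, 25.06945037841797), (79.75955200195312, 46.26753616333008), 28.658483505249023)
[0.002, -0.003, 0.003, -0.044, 0.012, 0.09] rows 1
[-0.0, -0.0, 0.0, -0.0, 0.0, 0.15] rows 2
```

```bash

python3 -m jog '[[0,0,0.01,-0.047,0.015,0.09,0],[0,0,0.01,-0.047,0.015,0.09,0],[0,0,0.01,-0.047,0.015,0.165,0],[0,0,0.01,-0.047,0.015,0.24,0],[0,0,0.01,-0.047,0.015,0.24,0]]' | grep -E 'ee|force: \['
python3 -m jog '[[0,0,0,0,0,0,-1],[0,0,0,0,0,0,-1],[0,0,0,0,0,0,-1],[0,0,0,0,0,0,-1]]' 40 | grep -E 'ee|force|open'
python3 -m jog '[[0,0,0,0,0,-0.06,-1],[0,0,0,0,0,-0.12,-1],[0,0,0,0,0,-0.22,-1],[0,0,0,0,0,-0.22,-1]]' | grep -E 'ee|force|open'
python3 - <<'E'
from h import *
i=robot.get_image("side"); cv2.imwrite("pics/s3.png",i["pixels"][120:360,100:420])
G=86-0 # grasp height on carrier
Q=down(148.66)
plan([(cab(-40,55,250),Q),(cab(-40,55,10.5+53+86),Q)])
E
```

```text
ee_pos: [412.6, 22.9, 139.6]
force: [0.4, -0.4, -0.3]
ee_pos: [415.0, 22.7, 142.0]
force: [-0.4, -1.2, 7.3]
opening: 9.3
finger_force: 45.4
ee_pos: [416.0, 22.5, 254.4]
force: [-1.1, 0.2, -1.2]
opening: 9.2
finger_force: 44.3
[0.005, 0.004, -0.566, 0.209, 0.127, 0.002] rows 2
[0.005, 0.004, -0.566, 0.165, 0.18, 0.002] rows 2
[0.0, 0.0, -0.0, 0.0, -0.0, 0.201] rows 2
```

View pics/s3.png

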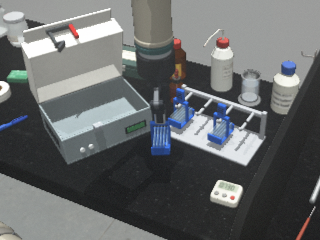

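The picture shows the carrier held at (160,140) and lifted clear, with the hood standing open. Placing it at cabinet y=+55.

```bash

python3 -m jog '[[0.005,0.004,-0.566,0.209,0.127,0,-1],[0.005,0.004,-0.566,0.209,0.127,0,-1],[0.005,0.004,-0.566,0.209,0.127,0,-1]]' | grep -E 'ee|force: \['
python3 -m jog '[[0.005,0.004,-0.566,0.165,0.18,0,-1],[0.005,0.004,-0.566,0.165,0.18,0,-1],[0.005,0.004,-0.566,0.165,0.18,0,-1],[0.005,0.004,-0.566,0.165,0.18,0,-1]]' | grep -E 'ee|force: \['
python3 - <<'E'
from h import *
st(); print(tocab(robot.state()["ee_pos"]))
i=robot.get_image("side"); cv2.imwrite("pics/s4.png",i["pixels"][100:340,100:420])
Q=down(148.66)
plan([(cab(-40,53,153),Q)])
E
```

```text
ee_pos: [423.6, 147.8, 249.2]
force: [0.1, -0.5, -1.1]
ee_pos: [434.4, 264.9, 249.6]
force: [-0.5, 0.8, -0.5]
t 14.32 p [434.4 264.9 249.6] zt [-0.01 -0.   -1.  ] F [-0.5  0.8 -0.5] op 9.1 ff 44.2 q [ 0.41  0.22  1.73  0.    1.2  -0.61]
[-42.13197889  55.66167709 249.55769826]
[-0.01, -0.009, -0.002, -0.006, 0.006, 0.194] rows 2
```

View pics/s4.png

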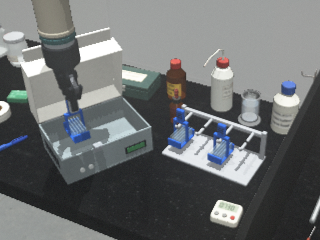

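The carrier hangs at (77,125) in the crop, over the left half of the tray and clear of the walls. Lowering it.

```bash

python3 -m jog '[[-0.01,-0.009,-0.002,-0.006,0.006,0.1,-1],[-0.01,-0.009,-0.002,-0.006,0.006,0.16,-1],[-0.01,-0.009,-0.002,-0.006,0.006,0.185,-1],[-0.01,-0.009,-0.002,-0.006,0.006,0.193,-1],[-0.01,-0.009,-0.002,-0.006,0.006,0.193,-1]]' | grep -E 'ee|force: \['
python3 - <<'E'
from h import *
s=robot.state(); print(tocab(s["ee_pos"]),s["force"]@CR); tabs("side",113,cab(-40,55,0)[:2])
E
```

```text
ee_pos: [439.7, 266.9, 155.2]
force: [0.2, -0.1, -0.7]
[-37.62476086  52.24814375 155.21852761] [ 0.02159575 -0.2204042  -0.68563967]
side tab 3 [428.8 271.1 110.7]  
 rack 38 ((444.48486328125, 280.5218505859375), (39.52146530151367, 39.49576950073242), 57.6679573059082)
```

```bash

python3 -m jog '[[0,0,0,0,-0.002,0.003,-1],[0,0,0,0,-0.003,0.006,-1],[0,0,0,0,-0.003,0.006,-1]]' | grep -E 'ee|force: \['
python3 -m jog '[[0,0,0,0,-0.003,0.006,-0.7],[0,0,0,0,-0.003,0.006,-0.5],[0,0,0,0,-0.003,0.006,-0.3],[0,0,0,0,-0.003,0.006,-0.3]]' | grep -E 'ee|force|open'
python3 -m jog '[[0,0,0,0,0,-0.05,-0.3],[0,0,0,0,0,-0.15,-0.3],[0,0,0,0,0,-0.26,-0.3],[0,0,0,0,0,-0.26,-0.3]]' | grep -E 'ee|force: \['
python3 - <<'E'
from h import *
tabs("side",110,cab(-40,55,0)[:2]); print(cab(-40,55,110))
i=robot.get_image("wrist"); cv2.imwrite("pics/w3.png",cv2.resize(i["pixels"],(480,360)))
DY=np.radians(-5.0)
Q=down(85); plan([((570,70,290),Q),((599,70.5,230),Q)])
E
```

```text
ee_pos: [438.5, 266.0, 152.1]
force: [-0.3, -0.5, 3.4]
ee_pos: [437.6, 264.6, 148.3]
force: [-0.2, 0.4, 0.3]
opening: 29.7
finger_force: 0.0
ee_pos: [439.4, 265.3, 283.1]
force: [-0.1, 0.7, -0.1]
side tab 35 [434.9 265.5 107.3] ((436.58514404296875, 266.95697021484375), (10.098506927490234, 22.32609748840332), 61.661991119384766) 
 rack 25 ((445.40673828125, 281.2771301269531), (35.9969596862793, 39.326683044433594), 56.2786979675293)
[436.12010349 266.34251588 110.        ]
[0.003, -0.0, 0.742, -0.143, -0.065, -0.008] rows 2
[0.003, -0.0, 0.742, -0.157, -0.008, -0.007] rows 2
[0.003, -0.0, 0.742, -0.149, 0.049, -0.007] rows 2
[-0.0, -0.0, -0.0, 0.006, 0.058, 0.12] rows 2
```

View pics/w3.png

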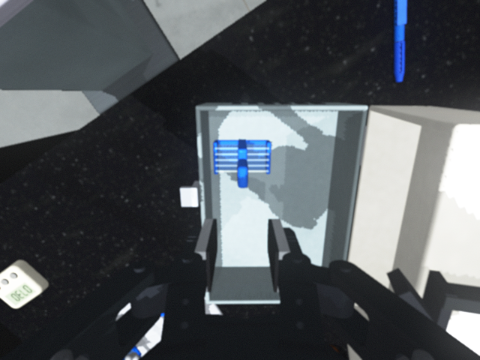

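The first carrier stands upright in the tray at (243,157). Now hanging carrier A.

```bash

python3 -m jog '[[0,0,0.742,-0.143,-0.065,-0.008,0],[0,0,0.742,-0.143,-0.065,-0.008,0],[0,0,0.742,-0.143,-0.065,-0.008,0]]' | grep -E 'ee|force: \['
python3 -m jog '[[0,0,0.742,-0.157,-0.008,-0.007,0],[0,0,0.742,-0.157,-0.008,-0.007,0],[0,0,0.742,-0.157,-0.008,-0.007,0]]' | grep -E 'ee|force: \['
python3 -m jog '[[0,0,0.742,-0.149,0.049,-0.007,0],[0,0,0.742,-0.149,0.049,-0.007,0],[0,0,0.742,-0.149,0.049,-0.007,0],[0,0,0.742,-0.149,0.049,-0.007,0]]' | grep -E 'ee|force: \['
python3 - <<'E'
from h import *
st(); tabs("wrist",131,(599,71),40); tabs("side",130,(599,71),40);tabs("wrist",131,(587,-49),40)
Q=down(85.5); plan([((599,70.5,175),Q)])
E
```

```text
ee_pos: [481.2, 198.4, 280.5]
force: [0.2, 0.1, 0.6]
ee_pos: [525.6, 134.7, 284.6]
force: [-0.4, -0.3, 0.3]
ee_pos: [569.0, 71.6, 288.9]
force: [-0.1, 0.9, -0.8]
t 17.77 p [569.   71.6 288.9] zt [ 0.  0. -1.] F [-0.1  0.9 -0.8] op 42.5 ff 0.0 q [0.   0.28 1.53 0.   1.32 0.08]
wrist tab 440 [600.2  72.8 129.5] ((600.3742065429688, 71.98338317871094), (20.771577835083008, 9.916821479797363), 86.24765014648438) 
 rack 1645 ((600.7259521484375, 72.38232421875), (40.291561126708984, 68.59899139404297), 83.79769897460938)
side tab 32 [597.7  68.1 128. ] ((599.0570068359375, 69.27141571044922), (10.636487007141113, 20.280620574951172), 5.654316425323486) 
 rack 208 ((598.8427734375, 70.42195129394531), (44.06425857543945, 71.17609405517578), 83.55982971191406)
wrist tab 327 [588.7 -45.6 129.2] ((588.725830078125, -47.09168243408203), (21.12504768371582, 10.110502243041992), 86.51837158203125) 
 rack 887 ((581.726318359375, -45.01565170288086), (39.260711669921875, 53.531429290771484), 85.78433990478516)
[0.004, -0.006, -0.011, 0.003, 0.059, 0.229] rows 2
```

```bash

python3 -m jog '[[0,0,0,0.004,0.062,0.05,0],[0,0,0,0.004,0.062,0.12,0],[0,0,0,0.004,0.062,0.19,0],[0,0,0,0.004,0.062,0.228,0],[0,0,0,0.004,0.062,0.228,0]]' | grep -E 'ee|force: \['
python3 -m jog '[[0,0,0,0,0,0,-1],[0,0,0,0,0,0,-1],[0,0,0,0,0,0,-1],[0,0,0,0,0,0,-1]]' 40 | grep -E 'ee|force|open'
python3 -m jog '[[0,0,0,0,0,-0.014,-1],[0,0,0,0,0,-0.028,-1],[0,0,0,0,0,-0.028,-1]]' | grep -E 'ee|force: \[|open'
python3 - <<'E'
from h import *
st(); i=robot.get_image("side"); cv2.imwrite("pics/s5.png",cv2.resize(i["pixels"][180:300,220:400],None,fx=3,fy=3))
E
```

```text
ee_pos: [600.3, 70.2, 173.9]
force: [-0.4, -0.3, -0.7]
ee_pos: [602.2, 69.6, 176.8]
force: [-0.3, 0.2, 5.8]
opening: 9.2
finger_force: 44.5
ee_pos: [602.0, 69.4, 190.0]
force: [0.0, -0.2, -0.6]
opening: 9.3
t 19.43 p [602.   69.4 190. ] zt [ 0.  0. -1.] F [ 0.  -0.2 -0.6] op 9.3 ff 43.6 q [-0.    0.4   1.61  0.    1.13  0.09]
```

View pics/s5.png

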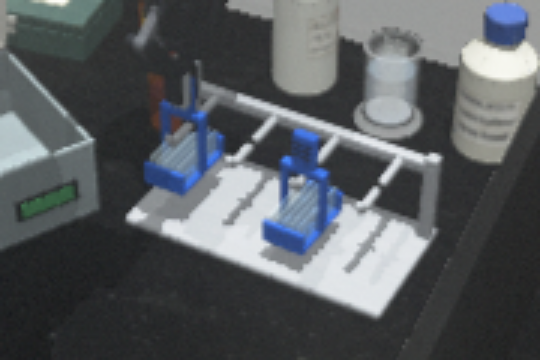

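Carrier A has been raised 13 mm off its hook. Drawing it forward, then up, then to the cabinet.

```bash

python3 -m jog '[[0,0,0,0,-0.03,0,-1],[0,0,0,0,-0.07,0,-1],[0,0,0,0,-0.11,0,-1],[0,0,0,0,-0.11,0,-1]]' | grep -E 'ee|force: \['
python3 -m jog '[[0,0,0,0,0,-0.05,-1],[0,0,0,0,0,-0.14,-1],[0,0,0,0,0,-0.14,-1]]' | grep -E 'ee|force: \['
python3 - <<'E'
from h import *
st(); tabs("side",203,robot.state()["ee_pos"][:2],60)
Q=down(148.66); plan([(cab(-40,0,262),Q),(cab(-40,0,161),Q)])
E
```

```text
ee_pos: [544.3, 74.5, 189.0]
force: [-0.3, -0.6, -0.9]
ee_pos: [549.2, 74.1, 262.7]
force: [0.4, 0.3, -1.4]
t 20.35 p [549.2  74.1 262.7] zt [ 0.01  0.   -1.  ] F [ 0.4  0.3 -1.4] op 9.3 ff 43.7 q [0.01 0.27 1.62 0.   1.24 0.09]
side tab 10 [550.5  64.6 203.1] ((551.2615356445312, 64.65278625488281), (8.296321868896484, 2.2490627765655518), 20.90648078918457) 
 rack 210 ((559.0362548828125, 73.01557159423828), (41.76082229614258, 93.59368896484375), 83.45709991455078)
[0.005, 0.001, -0.741, 0.105, -0.053, -0.001] rows 2
[0.005, 0.001, -0.741, 0.117, -0.011, -0.001] rows 2
[0.005, 0.001, -0.741, 0.113, 0.032, -0.001] rows 2
[-0.0, 0.0, 0.0, -0.0, -0.0, 0.202] rows 2
```

```bash

python3 -m jog '[[0.005,0,-0.741,0.105,-0.053,-0.001,-1],[0.005,0,-0.741,0.105,-0.053,-0.001,-1],[0.005,0,-0.741,0.105,-0.053,-0.001,-1]]' | grep -E 'ee|force: \['
python3 -m jog '[[0.005,0,-0.741,0.117,-0.011,-0.001,-1],[0.005,0,-0.741,0.117,-0.011,-0.001,-1],[0.005,0,-0.741,0.117,-0.011,-0.001,-1]]' | grep -E 'ee|force: \['
python3 -m jog '[[0.005,0,-0.741,0.113,0.032,-0.001,-1],[0.005,0,-0.741,0.113,0.032,-0.001,-1],[0.005,0,-0.741,0.113,0.032,-0.001,-1],[0.005,0,-0.741,0.113,0.032,-0.001,-1]]' | grep -E 'ee|force: \['
python3 - <<'E'
from h import *
st(); print(tocab(robot.state()["ee_pos"]))
Q=down(148.66); plan([(cab(-41,0,161),Q)])
E
```

```text
ee_pos: [524.4, 129.1, 258.6]
force: [0.0, -0.5, -0.7]
ee_pos: [503.3, 183.2, 259.7]
force: [0.1, 1.5, -1.6]
ee_pos: [482.1, 237.1, 260.8]
force: [0.1, 0.5, -1.0]
t 21.65 p [482.1 237.1 260.8] zt [-0. -0. -1.] F [ 0.1  0.5 -1. ] op 9.0 ff 43.5 q [ 0.33  0.25  1.65 -0.    1.24 -0.69]
[-41.04126569   0.50872691 260.7772937 ]
[-0.006, -0.005, -0.012, -0.002, 0.001, 0.2] rows 2
```

```bash

python3 -m jog '[[-0.006,-0.005,-0.012,-0.002,-0.002,0.1,-1],[-0.006,-0.005,-0.012,-0.002,-0.002,0.16,-1],[-0.006,-0.005,-0.012,-0.002,-0.002,0.19,-1],[-0.006,-0.005,-0.012,-0.002,-0.002,0.202,-1],[-0.006,-0.005,-0.012,-0.002,-0.002,0.202,-1]]' | grep -E 'ee|force: \['
python3 -m jog '[[0,0,0,0,0,0.004,-1],[0,0,0,0,0,0.004,-1]]' | grep -E 'ee|force: \['
python3 -m jog '[[0,0,0,0,0,0.004,-1],[0,0,0,0,0,0.004,-1]]' | grep -E 'ee|force: \['
python3 -c "
from h import *
print(tocab(robot.state()['ee_pos']))"
```

```text
ee_pos: [482.3, 236.5, 160.5]
force: [0.2, -0.4, -0.4]
ee_pos: [481.9, 236.7, 158.7]
force: [-0.2, -0.3, -1.4]
ee_pos: [482.0, 236.6, 157.2]
force: [-0.2, -0.7, 4.7]
[-41.5499289    0.33934523 157.19137479]
```

```bash

python3 -m jog '[[0,0,0,0,0,0,-0.7],[0,0,0,0,0,0,-0.5],[0,0,0,0,0,0,-0.3],[0,0,0,0,0,0,-0.3]]' | grep -E 'ee|force|open'
python3 -m jog '[[0,0,0,0,0,-0.05,-0.3],[0,0,0,0,0,-0.15,-0.3],[0,0,0,0,0,-0.25,-0.3],[0,0,0,0,0,-0.25,-0.3]]' | grep -E 'ee|force: \['
python3 - <<'E'
from h import *
for y in(55,0): tabs("side",110,cab(-40,y,0)[:2],30); print(cab(-40,y,110).round(1))
tabs("side",130,(588,-48),30)
Q=down(85); plan([((562,-46,285),Q)])
E
```

```text
ee_pos: [481.6, 236.5, 155.9]
force: [0.6, 1.0, -0.4]
opening: 29.9
finger_force: 0.0
ee_pos: [483.6, 237.2, 285.4]
force: [0.1, 0.9, 0.4]
side tab 34 [435.1 265.2 107.8] ((434.7022399902344, 265.6719055175781), (11.595069885253906, 19.952919006347656), 72.54474639892578) 
 rack 11 ((442.7476806640625, 278.0459289550781), (31.536540985107422, 39.40742111206055), 55.84257125854492)
[436.1 266.3 110. ]
side tab 34 [480.1 234.7 107.6] ((480.0289001464844, 234.8179168701172), (13.036155700683594, 20.330951690673828), 69.36107635498047) 
 rack 1 
[483.1 237.7 110. ]
side tab 35 [586.5 -50.  127.4] ((587.268310546875, -48.93424606323242), (21.455860137939453, 12.700428009033203), 80.81321716308594) 
 rack 83 ((586.5015869140625, -50.79583740234375), (39.462310791015625, 55.67812728881836), 80.76644897460938)
[-0.001, -0.0, 0.745, -0.143, -0.133, -0.003] rows 2
[-0.001, -0.0, 0.745, -0.182, -0.072, -0.003] rows 2
[-0.001, -0.0, 0.745, -0.196, -0.001, -0.003] rows 2
```

```bash

python3 -m jog '[[0,0,0.745,-0.143,-0.133,-0.003,0],[0,0,0.745,-0.143,-0.133,-0.003,0],[0,0,0.745,-0.143,-0.133,-0.003,0]]' | grep -E 'ee|force: \['
python3 -m jog '[[0,0,0.745,-0.182,-0.072,-0.003,0],[0,0,0.745,-0.182,-0.072,-0.003,0],[0,0,0.745,-0.182,-0.072,-0.003,0]]' | grep -E 'ee|force: \['
python3 -m jog '[[0,0,0.745,-0.196,0,-0.003,0],[0,0,0.745,-0.196,0,-0.003,0],[0,0,0.745,-0.196,0,-0.003,0],[0,0,0.745,-0.196,0,-0.003,0]]' | grep -E 'ee|force: \['
python3 - <<'E'
from h import *
st(); tabs("wrist",131,(588,-48),40)
Q=down(85); plan([((588.5,-48,175),Q)])
E
```

```text
ee_pos: [508.5, 140.6, 280.5]
force: [0.2, -0.4, -0.7]
ee_pos: [535.8, 47.5, 282.5]
force: [-0.6, 0.1, -0.2]
ee_pos: [562.6, -43.7, 284.6]
force: [-0.2, 0.5, -0.2]
t 25.18 p [562.6 -43.7 284.6] zt [-0.  0. -1.] F [-0.2  0.5 -0.2] op 42.7 ff 0.0 q [-0.2   0.27  1.56  0.    1.31 -0.12]
wrist tab 449 [588.7 -46.8 129.5] ((588.6791381835938, -47.64904022216797), (21.565996170043945, 9.628474235534668), 85.15868377685547) 
 rack 1812 ((589.5172119140625, -47.236412048339844), (40.46995162963867, 69.1141586303711), 83.50701904296875)
[-0.004, -0.003, 0.006, -0.005, 0.053, 0.22] rows 2
```

```bash

python3 -m jog '[[0,0,0,-0.005,0.053,0.05,0],[0,0,0,-0.005,0.053,0.12,0],[0,0,0,-0.005,0.053,0.19,0],[0,0,0,-0.005,0.053,0.22,0],[0,0,0,-0.005,0.053,0.22,0]]' | grep -E 'ee|force: \['
python3 -m jog '[[0,0,0,0,0,0,-1],[0,0,0,0,0,0,-1],[0,0,0,0,0,0,-1],[0,0,0,0,0,0,-1]]' 40 | grep -E 'ee|force|open'
python3 -m jog '[[0,0,0,0,0,-0.014,-1],[0,0,0,0,0,-0.028,-1],[0,0,0,0,0,-0.028,-1]]' | grep -E 'ee|force: \[|open'
```

```text
ee_pos: [588.9, -49.2, 174.9]
force: [0.1, 0.1, 0.1]
ee_pos: [590.1, -50.3, 177.0]
force: [-0.5, 0.1, 6.2]
opening: 9.3
finger_force: 44.4
ee_pos: [589.8, -50.4, 190.1]
force: [0.5, 0.4, -1.1]
opening: 9.1
```

```bash

python3 -m jog '[[0,0,0,0,-0.03,0,-1],[0,0,0,0,-0.07,0,-1],[0,0,0,0,-0.11,0,-1],[0,0,0,0,-0.11,0,-1]]' | grep -E 'ee|force: \['
python3 -m jog '[[0,0,0,0,0,-0.05,-1],[0,0,0,0,0,-0.14,-1],[0,0,0,0,0,-0.14,-1]]' | grep -E 'ee|force: \['
python3 - <<'E'
from h import *
st(); Q=down(148.66); plan([(cab(-41,-56,262),Q)])
E
```

```text
ee_pos: [532.1, -45.0, 189.1]
force: [0.2, -1.0, -1.1]
ee_pos: [537.2, -45.9, 262.9]
force: [-0.6, -0.4, -0.3]
t 27.6 p [537.2 -45.9 262.9] zt [ 0.01 -0.   -1.  ] F [-0.6 -0.4 -0.3] op 9.1 ff 43.5 q [-0.21  0.25  1.65  0.    1.23 -0.13]
[0.005, 0.004, -0.741, 0.168, -0.019, 0.0] rows 2
[0.005, 0.004, -0.741, 0.164, 0.043, 0.001] rows 2
[0.005, 0.004, -0.741, 0.137, 0.099, 0.001] rows 2
```

```bash

python3 -m jog '[[0.005,0.004,-0.741,0.168,-0.019,0,-1],[0.005,0.004,-0.741,0.168,-0.019,0,-1],[0.005,0.004,-0.741,0.168,-0.019,0,-1]]' | grep -E 'ee|force: \['
python3 -m jog '[[0.005,0.004,-0.741,0.164,0.043,0.001,-1],[0.005,0.004,-0.741,0.164,0.043,0.001,-1],[0.005,0.004,-0.741,0.164,0.043,0.001,-1]]' | grep -E 'ee|force: \['
python3 -m jog '[[0.005,0.004,-0.741,0.137,0.099,0.001,-1],[0.005,0.004,-0.741,0.137,0.099,0.001,-1],[0.005,0.004,-0.741,0.137,0.099,0.001,-1],[0.005,0.004,-0.741,0.137,0.099,0.001,-1]]' | grep -E 'ee|force: \['
python3 - <<'E'
from h import *
st(); print(tocab(robot.state()["ee_pos"]))
Q=down(148.66); plan([(cab(-42,-56,161),Q)])
E
```

```text
ee_pos: [532.2, 40.4, 258.5]
force: [-0.2, 0.2, -0.5]
ee_pos: [530.4, 124.2, 258.4]
force: [0.2, -1.3, -1.4]
ee_pos: [528.3, 206.6, 258.5]
force: [-1.2, -0.4, -1.7]
t 28.85 p [528.3 206.6 258.5] zt [-0.01  0.   -1.  ] F [-1.2 -0.4 -1.7] op 9.2 ff 43.4 q [ 0.25  0.3   1.59  0.    1.26 -0.77]
[-43.12033318 -54.7807331  258.53054203]
[-0.009, -0.017, -0.01, -0.004, 0.003, 0.195] rows 2
```

```bash

python3 -m jog '[[-0.009,-0.017,-0.01,-0.004,0.003,0.1,-1],[-0.009,-0.017,-0.01,-0.004,0.003,0.16,-1],[-0.009,-0.017,-0.01,-0.004,0.003,0.185,-1],[-0.009,-0.017,-0.01,-0.004,0.003,0.195,-1],[-0.009,-0.017,-0.01,-0.004,0.003,0.195,-1]]' | grep -E 'ee|force: \['
python3 -m jog '[[0,0,0,0,0,0.005,-1],[0,0,0,0,0,0.005,-1]]' | grep -E 'ee|force: \['
python3 -m jog '[[0,0,0,0,0,0.005,-1],[0,0,0,0,0,0.005,-1]]' | grep -E 'ee|force: \['
python3 -c "
from h import *
print(tocab(robot.state()['ee_pos']))"
```

```text
ee_pos: [530.3, 208.5, 162.2]
force: [0.7, 0.0, -1.5]
ee_pos: [529.8, 208.9, 159.5]
force: [-0.0, -0.3, -0.7]
ee_pos: [530.0, 208.8, 157.3]
force: [0.4, -0.7, 4.9]
[-40.27287863 -55.10053404 157.30045956]
```

```bash

python3 -m jog '[[0,0,0,0,0,0,-0.7],[0,0,0,0,0,0,-0.5],[0,0,0,0,0,0,-0.3],[0,0,0,0,0,0,-0.3]]' | grep -E 'force|open'
python3 -m jog '[[0,0,0,0,0,-0.05,-0.3],[0,0,0,0,0,-0.15,-0.3],[0,0,0,0,0,-0.26,-0.3],[0,0,0,0,0,-0.38,-0.3],[0,0,0,0,0,-0.48,-0.3]]' | grep -E 'ee|force: \['
python3 - <<'E'
from h import *
st(); i=robot.get_image("wrist"); cv2.imwrite("pics/w4.png",cv2.resize(i["pixels"],(480,360)))
for y in(55,0,-55): tabs("side",110,cab(-40,y,0)[:2],30); print(cab(-40,y,110).round(1))
i=robot.get_image("top"); c=tocab(pts(i)); m=(c[...,0]>20)&(c[...,0]<150)&(abs(c[...,1])<118)&(c[...,2]>85)&(c[...,2]<330); b=c[m]; print("hood top",b[np.argsort(-b[:,2])[:400:50]].round().tolist())
Q=down(148.66)
plan([(cab(60,0,395),Q),(cab(125,0,395),Q),(cab(125,0,340),Q),(cab(97,0,338),Q),(cab(60,0,340),Q),(cab(20,0,330),Q)])
E
```

```text
force: [0.5, -0.3, -0.1]
opening: 29.9
finger_force: 0.0
ee_pos: [529.4, 208.4, 399.0]
force: [0.6, -0.0, -1.6]
t 31.1 p [529.4 208.4 399. ] zt [ 0.  0. -1.] F [ 0.6 -0.  -1.6] op 29.6 ff 0.0 q [ 0.25  0.23  1.34  0.    1.57 -0.78]
side tab 35 [435.8 265.2 107.1] ((436.5260925292969, 267.060302734375), (13.210755348205566, 19.69868278503418), 61.29893493652344) 
 rack 6 ((442.92913818359375, 277.845458984375), (29.83791732788086, 39.41645812988281), 55.3726806640625)
[436.1 266.3 110. ]
side tab 35 [479.2 235.  107.4] ((480.6097717285156, 236.8883514404297), (13.100691795349121, 21.0655517578125), 67.9429931640625) 
 rack 3 
[483.1 237.7 110. ]
side tab 29 [525.3 207.1 108.6] ((526.532958984375, 208.0869903564453), (9.820308685302734, 18.441728591918945), 71.90801239013672) 
 rack 12 ((530.399169921875, 229.17185974121094), (42.71040344238281, 16.792224884033203), 15.483458518981934)
[530.1 209.1 110. ]
hood top [[85.0, 108.0, 295.0], [86.0, 42.0, 292.0], [84.0, 0.0, 290.0], [82.0, 44.0, 288.0], [84.0, -6.0, 283.0], [80.0, 34.0, 280.0], [64.0, -3.0, 278.0], [86.0, 67.0, 275.0]]
[0.002, -0.002, 0.01, 0.108, 0.203, 0.001] rows 2
[0.0, 0.0, 0.0, 0.0, 0.13, -0.0] rows 2
[-0.0, -0.0, 0.0, 0.0, -0.0, 0.11] rows 1
[0.0, 0.0, 0.0, 0.0, -0.056, 0.004] rows 1
[0.0, 0.0, 0.0, -0.0, -0.074, -0.004] rows 1
[0.0, 0.0, 0.0, -0.0, -0.08, 0.02] rows 1
```

View pics/w4.png

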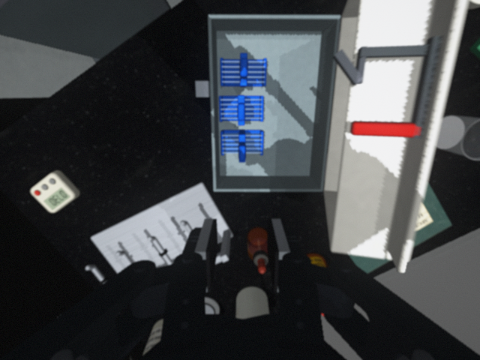

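All three carriers stand upright in the tray at (244,70), (243,109) and (243,144). The bottle and timer look undisturbed. I'll close the fingers and reach over behind the hood's edge.

```bash

python3 -m jog '[[0,0,0.01,0.054,0.1,0,-1],[0,0,0.01,0.108,0.203,0,-1],[0,0,0.01,0.108,0.27,0,-1],[0,0,0.01,0.108,0.333,0,-1],[0,0,0.01,0.108,0.333,0,-1]]' | grep -E 'ee|force: \[|open'
python3 -m jog '[[0,0,0,0,0,0.06,-1],[0,0,0,0,0,0.114,-1],[0,0,0,0,0,0.114,-1]]' | grep -E 'ee|force: \['
python3 -m jog '[[0,0,0,0,-0.03,0.002,-1],[0,0,0,0,-0.06,0.004,-1],[0,0,0,0,-0.06,0.004,-1]]' | grep -E 'ee|force: \['
python3 - <<'E'
from h import *
st(); print(tocab(robot.state()["ee_pos"]),robot.state()["force"]@CR)
i=robot.get_image("side"); cv2.imwrite("pics/s6.png",i["pixels"][80:320,60:380])
E
```

```text
ee_pos: [569.4, 380.5, 392.5]
force: [0.4, -0.3, -0.2]
opening: -0.1
ee_pos: [567.6, 377.5, 335.8]
force: [0.5, -0.5, -0.3]
ee_pos: [552.9, 352.0, 339.3]
force: [-0.3, 0.5, 0.1]
t 32.73 p [552.9 352.  339.3] zt [ 0.  0. -1.] F [-0.3  0.5  0.1] op 0.0 ff 0.0 q [ 0.46  0.38  1.26  0.    1.5  -0.56]
[ 9.38405609e+01 -1.71974810e-01  3.39312834e+02] [0.24329087 0.53529768 0.13075985]
```

View pics/s6.png

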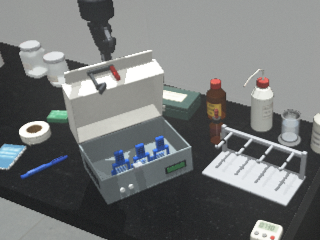

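The fingertip is behind the hood's top edge at (107,58). Pulling forward.

```bash

python3 -m jog '[[0,0,0,0,-0.025,0,-1],[0,0,0,0,-0.05,0,-1],[0,0,0,0,-0.075,0,-1],[0,0,0,0,-0.075,0,-1]]' | grep -E 'ee|force: \['
python3 -m jog '[[0,0,0,0,-0.025,0.005,-1],[0,0,0,0,-0.05,0.01,-1],[0,0,0,0,-0.07,0.015,-1],[0,0,0,0,-0.07,0.015,-1]]' | grep -E 'ee|force: \['
cat >> h.py <<'E'
def hood():
    i=robot.get_image("top"); c=tocab(pts(i)); m=(c[...,0]>-130)&(c[...,0]<125)&(abs(c[...,1])>70)&(abs(c[...,1])<115)&(c[...,2]>115)&(c[...,2]<300); b=c[m]
    print("hood hi/lo",b[np.argsort(-b[:,2])][::max(1,len(b)//8)].round().tolist())
E
python3 -c "
from h import *
print(tocab(robot.state()['ee_pos']),robot.state()['force']@CR); hood()"
```

```text
ee_pos: [533.3, 320.2, 337.9]
force: [0.0, -0.3, 0.8]
ee_pos: [515.1, 290.6, 329.9]
force: [0.5, -0.3, 1.1]
[2.17784706e+01 1.15406591e-01 3.29889237e+02] [ 0.04865237 -0.56907591  1.08938017]
hood hi/lo [[-3.0, -81.0, 277.0], [23.0, -78.0, 246.0], [34.0, 96.0, 232.0], [-12.0, -92.0, 224.0], [-18.0, -88.0, 215.0], [62.0, 87.0, 197.0], [80.0, 87.0, 173.0], [103.0, 74.0, 146.0], [124.0, -86.0, 118.0]]
```

```bash

python3 -m jog '[[0,0,0,0,-0.02,0.01,-1],[0,0,0,0,-0.04,0.02,-1],[0,0,0,0,-0.04,0.02,-1]]' | grep -E 'ee|force: \['
python3 -c "
from h import *
print(tocab(robot.state()['ee_pos']),robot.state()['force']@CR); hood()"
```

```text
ee_pos: [504.6, 273.5, 319.3]
force: [0.0, 0.5, -0.0]
[1.76475802e+00 2.53765699e-01 3.19349747e+02] [ 0.42690486  0.25255802 -0.03348654]
hood hi/lo [[-29.0, -96.0, 262.0], [-2.0, -96.0, 235.0], [15.0, 105.0, 218.0], [29.0, -73.0, 208.0], [37.0, 91.0, 199.0], [59.0, -83.0, 183.0], [75.0, -111.0, 164.0], [96.0, 98.0, 144.0], [121.0, -96.0, 120.0]]
```

```bash

python3 -m jog '[[0,0,0,0,-0.01,0.01,-1],[0,0,0,0,-0.02,0.02,-1],[0,0,0,0,-0.02,0.02,-1]]' | grep -E 'ee|force: \['
python3 -c "
from h import *
print(tocab(robot.state()['ee_pos']),robot.state()['force']@CR); hood()"
```

```text
ee_pos: [499.7, 265.4, 309.3]
force: [0.1, -0.7, -0.0]
[-7.68328633e+00  2.08826824e-01  3.09312515e+02] [-0.56582015 -0.41739872 -0.00100556]
hood hi/lo [[-59.0, -87.0, 238.0], [-28.0, -86.0, 213.0], [3.0, -72.0, 197.0], [23.0, -74.0, 186.0], [34.0, 94.0, 177.0], [44.0, 80.0, 167.0], [65.0, 72.0, 154.0], [91.0, 74.0, 141.0], [112.0, 86.0, 125.0]]
```

```bash

python3 -m jog '[[0,0,0,0,-0.04,0,-1],[0,0,0,0,-0.1,0,-1],[0,0,0,0,-0.15,0,-1],[0,0,0,0,-0.192,0.04,-1],[0,0,0,0,-0.192,0.08,-1]]' | grep -E 'ee|force: \['
python3 -m jog '[[0,0,0,0,0,0.07,-1],[0,0,0,0,0,0.07,-1]]' | grep -E 'ee|force: \['
python3 -c "
from h import *
print(tocab(robot.state()['ee_pos']),robot.state()['force']@CR); hood()"
```

```text
ee_pos: [448.7, 182.0, 270.0]
force: [0.6, -0.3, 0.6]
ee_pos: [448.1, 182.8, 233.1]
force: [0.5, -0.8, 0.8]
[-105.1326817     1.36446968  233.09469187] [-0.42612362 -0.82354537  0.76431749]
hood hi/lo [[-98.0, 99.0, 162.0], [-103.0, -90.0, 154.0], [-60.0, -89.0, 152.0], [-68.0, -97.0, 150.0], [-27.0, 106.0, 147.0], [-22.0, 92.0, 144.0], [43.0, -115.0, 140.0], [74.0, 106.0, 136.0], [80.0, -94.0, 129.0]]
```

The hood has nearly closed. Pressing down on the lip gradually.

```bash

python3 -m jog '[[0,0,0,0,0,0.012,-1],[0,0,0,0,0,0.024,-1],[0,0,0,0,0,0.036,-1],[0,0,0,0,0,0.04,-1],[0,0,0,0,0,0.04,-1]]' | grep -E 'ee|force: \['
python3 -m jog '[[0,0,0,0,0,0.006,-1],[0,0,0,0,0,0.012,-1],[0,0,0,0,0,0.012,-1]]' | grep -E 'ee|force: \['
python3 -c "
from h import *
hood()"
```

```text
ee_pos: [450.9, 184.0, 215.5]
force: [-0.2, -2.1, 0.9]
ee_pos: [450.0, 184.1, 208.0]
force: [-0.7, -0.6, -0.1]
hood hi/lo [[-46.0, -97.0, 143.0], [-65.0, -112.0, 137.0], [-13.0, 71.0, 136.0], [80.0, -100.0, 135.0], [57.0, 88.0, 134.0], [-35.0, 97.0, 133.0], [59.0, 91.0, 133.0], [-69.0, 95.0, 131.0], [24.0, -88.0, 126.0]]
```

```bash

python3 -m jog '[[0,0,0,0,0,0.005,-1],[0,0,0,0,0,0.008,-1],[0,0,0,0,0,0.008,-1]]' | grep -E 'ee|force: \['
python3 -m jog '[[0,0,0,0,0,0.004,-1],[0,0,0,0,0,0.008,-1],[0,0,0,0,0,0.008,-1]]' | grep -E 'ee|force: \['
```

```text
ee_pos: [450.5, 184.2, 206.6]
force: [-2.5, -1.1, 12.3]
ee_pos: [450.4, 184.2, 206.3]
force: [-10.5, -2.2, 37.1]
```

```bash

python3 -m jog '[[0,0,0,0,0,-0.04,-1],[0,0,0,0,0,-0.16,-1],[0,0,0,0,-0.05,-0.24,-1],[0,0,0,0,-0.12,-0.3,-1],[0,0,0,0,-0.2,-0.3,-1]]' | grep -E 'ee|force: \['
python3 -m jog '[[0,0,0,-0.25,0,0,-1],[0,0,0,-0.25,0,0,-1],[0,0,0,-0.25,0,0,-1],[0,0,0,-0.25,0,0,-1]]' | grep -E 'ee|force: \['
python3 - <<'E'
from h import *
hood(); st()
s=robot.get_image("side"); im=s["pixels"]; cv2.imwrite("pics/s7.png",im); hs=cv2.cvtColor(im,cv2.COLOR_BGR2HSV); m=(cv2.inRange(hs,(0,90,50),(10,255,255))|cv2.inRange(hs,(170,90,50),(180,255,255)))
k,l,stt,c=cv2.connectedComponentsWithStats(m)
for i in range(1,k):
    if 180<c[i][0]<225 and 220<c[i][1]<265 and stt[i,4]>3: print(c[i],stt[i],"ray",tocab(ray(s,*c[i],cab(-110,0,0),CR[:,0])).round(1))
E
```

```text
ee_pos: [399.0, 97.9, 353.1]
force: [0.5, -0.2, -0.6]
ee_pos: [504.5, 33.5, 349.9]
force: [-0.4, -0.2, -0.4]
hood hi/lo [[-10.0, 71.0, 142.0], [-21.0, -73.0, 137.0], [-51.0, 91.0, 136.0], [-52.0, 105.0, 135.0], [-32.0, 99.0, 134.0], [-97.0, -72.0, 133.0], [-4.0, 86.0, 133.0], [-115.0, -104.0, 132.0], [68.0, 85.0, 127.0]]
t 38.58 p [504.1  33.8 350.3] zt [-0.  0. -1.] F [-0.5 -0.1  0.6] op -0.1 ff 0.0 q [-0.07  0.15  1.56  0.    1.43 -1.1 ]
[210.94736842 241.31578947] [209 236   5  11  38] ray [-110.     0.2  101. ]
```

View pics/s7.png

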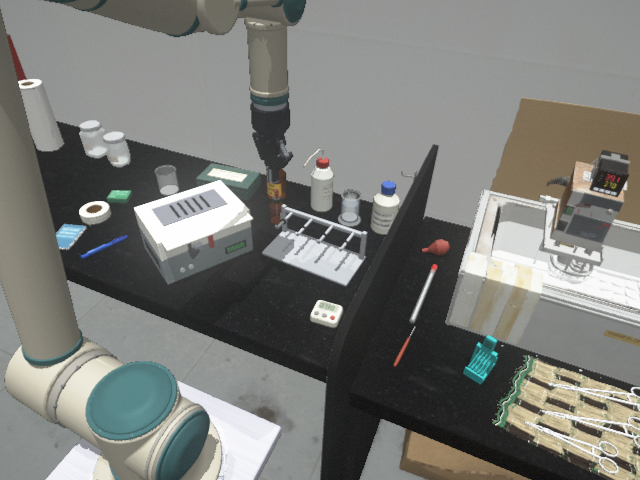

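The hood is shut, and the lug is back at exactly its starting pixel, (211,241), so the catch is home. The stand is empty, the timer is still at (325,313), and the robot is clear. Handing in.

```bash
python3 -c "
from bench import robot
print(robot.job_done())"
```

```text
the job is handed in; nothing more can be done
None
```

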